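# Load the drying dock with the airway kit trays

### The arm

A 7-joint arm with a two-finger parallel gripper is mounted at the origin on the work surface. World frame = base frame: x ahead of the robot, y to its left, z up, the work surface at z = 0. Lengths are in m, angles in rad, forces in N, time in s.
With the tool pointing down it reaches from about 0.4 to 0.925 m from the base axis. Payload 5.6 kg.
Tool frame: the origin (TCP) lies at the very end of the fingers, on their centre line; the grasp point (between the pads) lies 19 mm behind it; z points along the fingers, y is the direction in which the jaws open and shut (so a half turn about z gives the same grasp; the last joint's range is limited). The gripper opens to 85 mm and grips with 20 to 120 N. Pads are 22 mm wide; open, the fingers measure 114 mm over their backs; the gripper's body (76 mm by 85 mm) begins 54 mm behind the grasp point. The pads swing forward as they close: fully open they stand 13 mm farther back than shut.
Start: joints at [-1.156, 0.468, -0.012, 1.603, 0.006, 1.071, -0.056], TCP at [0.287, 0.583, 0.231] pointing down, gripper open.
Joint ranges: [-2.53, 2.53], [-0.31, 2.02], [-1.57, 1.55], [0.28, 2.44], [-1.29, 4.43], [0.15, 1.84], [-2.92, 2.92]. Speed limits (rad/s): [2.57, 2.57, 3.14, 3.14, 3.14, 3.14, 3.14].

### API

Orientations are given as a unit quaternion [x, y, z, w].
In Python, from cell import robot, viewer gives the robot as it stands.
- The arm moves only by the tool move_arm, never from a script. Its argument "targets" is a list of rows, each a list of 6 numbers: the shift along the world's x, y, z as a fraction of full scale, then the turn, a rotation vector about the world's x, y, z as a fraction of full scale. A call has exactly 10 rows; each row is the pose to reach, as a shift and turn from the pose commanded when the call began; what a row does not reach only later rows make up. Full scale, the value 1, is 0.5 m for a shift and 90 degrees for a turn. A row lasts 1/10 s, in which the tool goes at most 50 mm and 8.59 degrees, less where a joint would pass 70% of its speed; a pose out of reach is approached as far as the arm can. A call with a number of a shift or a turn outside -1 to 1 is refused whole. A call with a gripper value outside its range is refused whole. "jaw" is the opening, from -1 (shut) to 1 (fully open), so that 0 is half open, set as the call begins (left out, the last holds). The fingers move at their own pace and stop on an object; "squeeze" is the grip in N (left out, the last holds). Time passes only in rows, so rows that repeat a pose let the fingers close, or fill a call up. It gives the time, the measured TCP pose, the force and the opening at its end, in the units of the state.
- robot.get_state(): the state, without advancing time (a new reading comes with each control period).
- viewer.read_camera(name): name is "scene" or "top" or "wrist"; returns (picture, depth): 400x640x3 uint8, red, green, blue; 400x640 float32, m along the optical axis (not along the pixel's ray), 0 where there is no reading.
- viewer.calibration(name): a dict with "K" (3x3 intrinsics, pixels), "k1" (the pictures are not rectified: a ray, as slopes to the right and down, at radius r is drawn at 1 + k1 r^2 times it, then the intrinsics apply), "eye" and "orientation" of the camera in the world. Camera axes: x right, y down, z forward; pixel columns grow to the right and rows downward; lengths in m; the calibration is good to about 2 mm. A picture is of the moment at which its call begins: read the wrist's pose just before it. calibration takes no time and is no camera call; for the wrist camera it gives the pose at the moment of the call.
- robot.sign_off(): hands the job in, once; it reports no verdict.
The state is a dict: "clock": time; "q": joint angles; "joint_velocities": joint speeds; "tau": joint torques, N m; "tcp_pos": TCP position; "eef_rot": TCP orientation; "ft_force": force on the tool from outside, world axes, zero at the start; "wrist_torque": the same for the moment, N m; "finger_gap": finger opening in m.
Only numpy, scipy, OpenCV 4.12 (cv2) and the standard library are available. Lean on these libraries where they do the work, as an engineer would, in place of code of your own. Each camera call takes 0.05 s, during which the arm holds its last target.

### The job

Get the washed airway kit drying: first push the dock's lever back to idle (green bar), then, with it at idle, stack all the blue trays that are there (two or three, any order) squarely on the dock's seat, each with its corner pins fully down in the sockets below. Put the resuscitator valve into the topmost tray and the lid on top with its pins fully home, and only then set the lever to the mark with as many dots as there are trays on the dock. Leave the other things on the table where they are.

Things in the scene. Friction and masses are not known exactly. Their poses are not given: they have to be found in the camera images.
- tray1_c (a point): Blue open tray, white grip rib (may be absent, like each tray: 2 or 3 are there). 110 (x) x 190 mm (y), 57 mm from pin tips to rim, 250 g. Four corner pins, 8 mm thick, round-tipped, stick out 12 mm under the floor; it stands on them. Above each pin, at the rim, an 11 mm square socket. Pins/sockets at x +-45.5, y +-85.5 mm. Site: centre, 34.5 mm above pin tips, 20.5 mm below rib top; z up
- tray2_c (a point): Same tray with a yellow rib. In all trays the upright rib runs along x through the middle, wall to wall, 14 mm thick (y), its top 2 mm below the rim: the handle to pinch from above. Either side of it an open compartment, 102 mm (x) by 84 mm (y) by 41 mm deep, centred 49 mm from the middle. Walls and floor 4 mm. Half a turn makes no difference
- tray3_c (a point): Same tray with a black rib. Each tray that sits home on another has its floor flush on the other's rim, 45 mm higher; pins have 1.5 mm play each side in the sockets
- lid_c (a point): grey lid plate 110 mm (its x) by 190 mm (its y), 8 mm thick, with the same four 12 mm pins below it and a red grip block in the middle on top, 60 mm (x) by 14 mm (y) by 36 mm high. No sockets. 220 g. The point is the centre of the grip block, 38 mm above the pin tips and 18 mm above the plate's top face. Half a turn makes no difference
- valve_c (a point): resuscitator valve: green body 34 mm (its x) by 26 mm (its y) by 32 mm high, a yellow port tube 22 mm thick through it, 76 mm long along x; lies on its flat underside. 60 g. The point is its centre, 16 mm above its underside
- dock_seat (a point): seat of the drying dock (fixed, but in another place and turn each time): grey frame 110 mm (x) by 190 mm (y), 30 mm high, corner sockets like a tray's. The point is the frame's centre at its rim; axes of the dock. Seated home, the bottom tray's point is 22.5 mm above this point, each further tray's 45 mm more; the lid's point on n trays 26 mm + n x 45 mm
- lever_hinge (a point): pivot of the lever on the dock's white console, 185 mm from the seat centre towards the dock's -y, 60 mm above the table; the lever swings about the dock's y axis
- lever_knob (a point): centre of the lever's red knob, a cylinder 22 mm thick and 30 mm long lying along the dock's y, 110 mm from the hinge on a 10 mm steel rod. Below it two black half drums, radius 50 mm about the hinge; the one towards the seat bears the marks: green bar for idle, then rows of 1, 2, 3 and 4 yellow dots
- lever (a joint): lever angle, rad: 0 = idle (end stop, at the green bar, leaning 0.70 rad from upright to the dock's -x), growing towards the dock's +x to 1.40; straight up at 0.70. The rod is at the mark with k dots at 0.35 x k (2 dots 0.70, 3 dots 1.05). Moves with 1 to 2 N at the knob and stays where it is left
- tape: bystander, not to be moved: white roll of tape, ring 60 mm across, 22 mm high; origin at the centre of its underside
- scissors: bystander, not to be moved: scissors lying flat, about 160 mm long with black handles; origin at the centre of its underside
- penlight: bystander, not to be moved: silver penlight, 100 mm long, 14 mm thick; origin at the centre of its underside
- rinse: bystander, not to be moved: white bottle with blue cap, 56 mm across, 140 mm tall; origin at the centre of its underside
- cup: bystander, not to be moved: white cup, 76 mm across, 90 mm tall; origin at the centre of its underside
- carton: bystander, not to be moved: cardboard carton 60 x 120 x 60 mm with a red band; origin at the centre of its underside

How it is judged:
By the outcome, as a careful person would: the job done as asked, in the order asked, and still so for the second after the job is handed in, with the robot touching nothing.
Of tray1, tray2, tray3 only 2 to 3 are there at a start; the rules pass over those that are not, and their reading is None.
At some moment in a run one of tray1, tray2, tray3, lid, valve may be knocked a few centimetres aside while the robot is not near it.
It also fails if it takes over 210 s, if anything falls off the work surface, if the arm or the gripper's body presses on something with over 40 N, if the wrist force passes 120 N, or if a joint passes its speed limit or range.

## Working session

There is one attempt and no reset: what is moved stays moved. The work goes in short steps, Python scripts to look and compute and a tool call to move; the robot and the scene stay as the last step left them, time stands still between calls to the robot, and variables do not carry over. Pictures are saved under pics/ and viewed, and the job is handed in when it is done.

Besides the shell and the picture viewer there is one more tool, called in YAML: its name, and indented under it one key for each argument. move_arm: Moves the arm, as the interface text tells. Shift numbers are shares of 0.5 m and turn numbers shares of 90 degrees, none past 1 either way. Its arguments: {"type":"object","properties":{"targets":{"type":"array","items":{"type":"array","items":{"type":"number","minimum":-1,"maximum":1}}},"jaw":{"type":"number"},"squeeze":{"type":"number"}},"required":["targets"]}

```bash
ls -la; mkdir -p pics
python3 - <<'E'
from cell import robot, viewer
import cv2
s=robot.get_state(); print({k:s[k] for k in ('clock','tcp_pos','eef_rot','ft_force','finger_gap')})
for n in ('scene','top','wrist'):
    c=viewer.calibration(n); print(n,c)
    p,d=viewer.read_camera(n); cv2.imwrite(f'pics/a_{n}.png',p[:,:,::-1])
    import numpy as np; np.save(f'pics/a_{n}_d.npy',d)
E
```

```text
total 12
drwxr-xr-x  3 agent agent 4096 Dec  6 21:30 .
drwxr-xr-x 23 root  root  4096 Dec  6 21:30 ..
drwxr-xr-x  2 agent agent 4096 Dec  6 21:30 pics
{'clock': 0.0, 'tcp_pos': array([0.28710026, 0.58251742, 0.23031994]), 'eef_rot': array([ 2.26939014e-01,  9.73908550e-01, -8.94772189e-04, -1.40521661e-04]), 'ft_force': array([-0.6084373 ,  0.54448888,  0.10787041]), 'finger_gap': 0.08557256062704215}
scene {'K': array([[474.41122959,   0.        , 319.41868055],
       [  0.        , 474.41122959, 203.15699844],
       [  0.        ,   0.        ,   1.        ]]), 'k1': -0.05908231519930105, 'eye': array([ 1.13381477, -0.16138898,  0.99972708]), 'orientation': array([ 0.76852651,  0.57206553, -0.16855517, -0.23172652])}
top {'K': array([[466.04283397,   0.        , 317.74615599],
       [  0.        , 466.04283397, 196.59963986],
       [  0.        ,   0.        ,   1.        ]]), 'k1': -0.07869920052398652, 'eye': array([ 0.39431552, -0.00600075,  1.09315257]), 'orientation': array([ 0.70521404, -0.70239669,  0.06771821, -0.06874802])}
wrist {'K': array([[280.59691844,   0.        , 319.45752941],
       [  0.        , 280.59691844, 198.10047247],
       [  0.        ,   0.        ,   1.        ]]), 'k1': -0.036605754824964205, 'eye': array([0.21879725, 0.61747594, 0.37237849]), 'orientation': array([0.83951192, 0.52217138, 0.07830822, 0.12815857])}
```

View pics/a_scene.png

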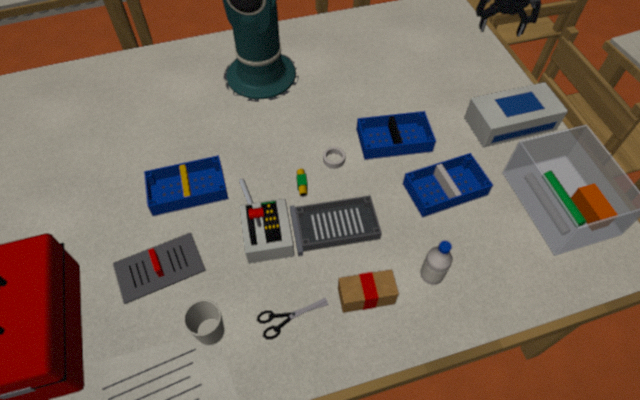

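View pics/a_top.png

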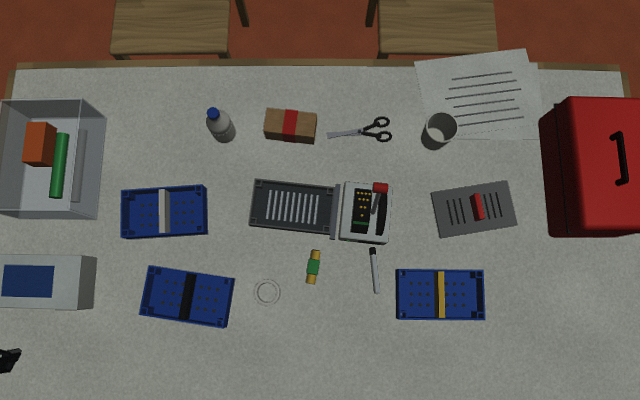

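View pics/a_wrist.png

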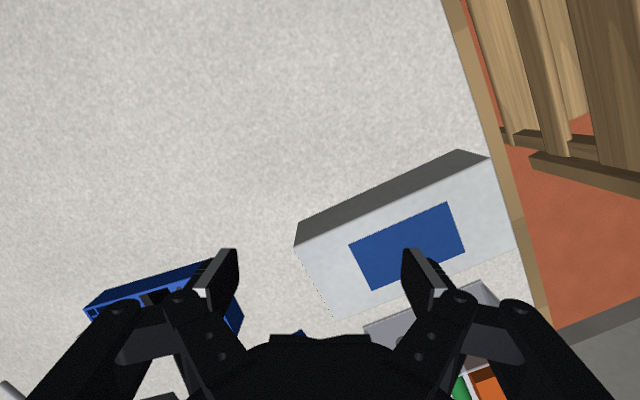

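```bash
cat > h.py <<'E'
import numpy as np, cv2
from scipy.spatial.transform import Rotation as R
from cell import robot, viewer
def ray(c,px):
    px=np.atleast_2d(np.asarray(px,float)); K=c['K']
    u=np.stack([(px[:,0]-K[0,2])/K[0,0],(px[:,1]-K[1,2])/K[1,1]],1)
    r=np.linalg.norm(u,axis=1); s=r.copy()
    for _ in range(20): s=r/(1+c['k1']*s**2)
    u=u*(s/np.maximum(r,1e-9))[:,None]
    return R.from_quat(c['orientation']).apply(np.c_[u,np.ones(len(u))])
def onz(c,px,z):
    d=ray(c,px); e=np.array(c['eye']); return e+d*((z-e[2])/d[:,2])[:,None]
def bydepth(c,px,dep):
    d=ray(c,px); return np.array(c['eye'])+d*np.atleast_1d(dep)[:,None]
def tri(c1,p1,c2,p2):
    a=np.array(c1['eye']);b=np.array(c2['eye']);d=ray(c1,p1)[0];e=ray(c2,p2)[0]
    t=np.linalg.lstsq(np.c_[d,-e],b-a,rcond=None)[0]
    x=a+d*t[0];y=b+e*t[1]; return (x+y)/2,np.linalg.norm(x-y)
def proj(c,P):
    P=np.atleast_2d(P); q=R.from_quat(c['orientation']).inv().apply(P-np.array(c['eye']))
    u=q[:,:2]/q[:,2:]; u=u*(1+c['k1']*(u**2).sum(1))[:,None]
    return u@np.diag([c['K'][0,0],c['K'][1,1]])+c['K'][:2,2]
def snap(n,name=None):
    c=viewer.calibration(n); p,d=viewer.read_camera(n)
    if name: cv2.imwrite(f'pics/{name}.png',p[:,:,::-1]); np.save(f'pics/{name}_d.npy',d)
    return c,p,d
E
python3 - <<'E'
from h import *
t=cv2.imread('pics/a_top.png'); s=cv2.imread('pics/a_scene.png')
cv2.imwrite('pics/b1.png',cv2.resize(t[170:250,240:400],None,fx=5,fy=5,interpolation=cv2.INTER_CUBIC))
cv2.imwrite('pics/b2.png',cv2.resize(s[170:270,230:390],None,fx=5,fy=5,interpolation=cv2.INTER_CUBIC))
c=viewer.calibration('top')
d=np.load('pics/a_top_d.npy')
for n,p in dict(white=(164,212),black=(188,295),yellow=(440,294),lid=(477,207),valve=(313,267),seat=(293,204),knob=(380,187),table=(300,340)).items():
    print(n,bydepth(c,p,d[p[1],p[0]]).round(3))
E
```

```text
white [[0.56  0.346 0.055]]
black [[0.376 0.281 0.054]]
yellow [[ 0.38  -0.274  0.053]]
lid [[ 0.575 -0.368  0.054]]
valve [[0.44  0.006 0.032]]
seat [[0.587 0.054 0.015]]
knob [[ 0.594 -0.13   0.176]]
table [[0.277 0.035 0.003]]
```

View pics/b1.png

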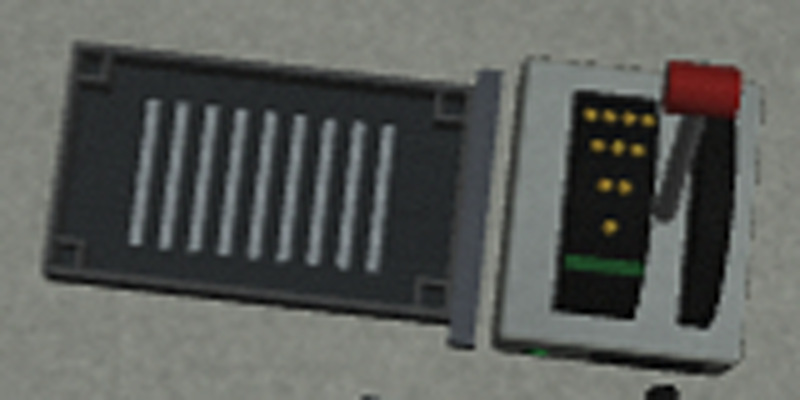

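View pics/b2.png

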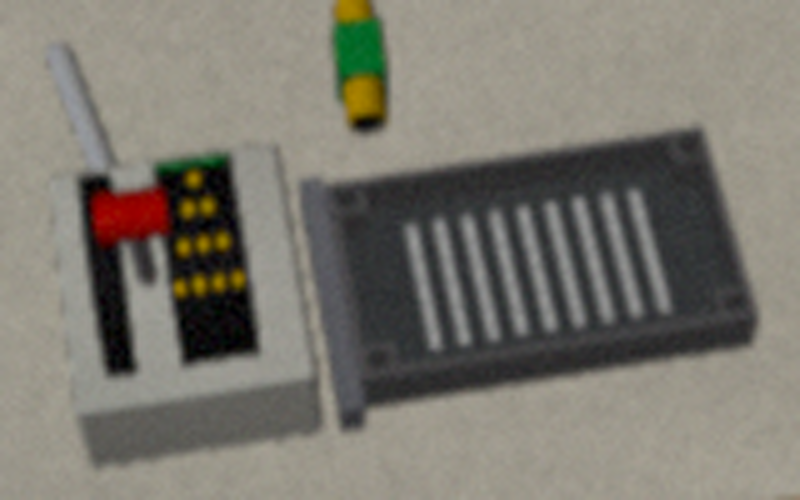

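```bash
cat >> h.py <<'E'
def rect_fit(P):
    """fit dock/tray pose: P rows = points for model (+x+y),(+x-y),(-x+y),(-x-y) sockets"""
    M=np.array([[45.5,85.5],[45.5,-85.5],[-45.5,85.5],[-45.5,-85.5]])/1e3
    P=np.asarray(P)[:,:2]; c=P.mean(0); H=M.T@(P-c); th=np.arctan2(H[0,1]-H[1,0],H[0,0]+H[1,1])
    res=(P-c)-M@np.array([[np.cos(th),np.sin(th)],[-np.sin(th),np.cos(th)]])
    return c,th,res
E
python3 - <<'E'
from h import *
ct=viewer.calibration('top');cs=viewer.calibration('scene');cw=viewer.calibration('wrist')
T=(np.array([(93,66),(451,103),(68,252),(432,292)])+.5)/5-.5+[240,170]
S=(np.array([(735,300),(380,357),(686,148),(350,200)])+.5)/5-.5+[230,170]
for i in range(4): print(tri(ct,T[i],cs,S[i]))
for c,p in ((ct,T),(cs,S)):
    a,th,r=rect_fit(onz(c,p,.03)); print(a,np.degrees(th),r.round(4).tolist())
# knob
k,e=tri(ct,(703/5-.4+240,90/5-.4+170),cs,(130/5-.4+230,215/5-.4+170)); print('knob',k,e)
s=robot.get_state(); Rt=R.from_quat(s['eef_rot'])
print(Rt.inv().apply(cw['eye']-s['tcp_pos']), (Rt.inv()*R.from_quat(cw['orientation'])).as_matrix().round(3))
E
```

```text
(array([0.63512232, 0.13604277, 0.02896379]), np.float64(0.0007153549717222982))
(array([ 0.61752461, -0.03257209,  0.03038084]), np.float64(0.00109241053910603))
(array([0.54690894, 0.14428735, 0.02862525]), np.float64(0.0010573807736547413))
(array([ 0.52918482, -0.02322952,  0.02901646]), np.float64(9.211491961049429e-05))
[0.58210124 0.05621518] -5.897598377937013 [[-0.0014, -0.001], [-0.0009, 0.0015], [0.0012, -0.0013], [0.001, 0.0009]]
[0.58259995 0.05575622] -6.037037926386669 [[-0.0011, 0.0001], [-0.0016, 0.001], [0.0013, -0.0022], [0.0014, 0.0012]]
knob [ 0.59511232 -0.13188059  0.16509262] 0.0006394696129114056
[ 0.07668391  0.00086671 -0.14196142] [[-0.    -0.955 -0.297]
 [ 1.    -0.    -0.001]
 [ 0.001 -0.297  0.955]]
```

move_arm:
  targets:
    - [0.04, -0.08, 0, 0, 0, 0.03]
    - [0.08, -0.16, 0, 0, 0, 0.06]
    - [0.13, -0.25, 0, 0, 0, 0.09]
    - [0.18, -0.34, 0, 0, 0, 0.12]
    - [0.23, -0.43, 0, 0, 0, 0.15]
    - [0.28, -0.52, 0, 0, 0, 0.18]
    - [0.32, -0.6, 0, 0, 0, 0.2]
    - [0.36, -0.68, 0, 0, 0, 0.225]
    - [0.4, -0.76, 0, 0, 0, 0.225]
    - [0.44, -0.84, 0, 0, 0, 0.225]
  jaw: -1

```text
clock: 1.15
tcp_pos: [0.5078, 0.1612, 0.2313]
eef_rot: [0.052, 0.999, 0.0, 0.0]
ft_force: [0.8, -0.3, -0.0]
finger_gap: 0.0001
```

move_arm:
  targets:
    - [0.05, -0.08, 0, 0, 0, 0]
    - [0.1, -0.17, 0, 0, 0, 0]
    - [0.15, -0.26, 0, 0, 0, 0]
    - [0.2, -0.35, 0, 0, 0, 0]
    - [0.25, -0.44, 0, 0, 0, 0]
    - [0.28, -0.52, 0, 0, 0, 0]
    - [0.3, -0.585, 0, 0, 0, 0]
    - [0.3, -0.585, -0.07, 0, 0, 0]
    - [0.3, -0.585, -0.14, 0, 0, 0]
    - [0.3, -0.585, -0.18, 0, 0, 0]

```text
clock: 2.15
tcp_pos: [0.6555, -0.1295, 0.1378]
eef_rot: [0.053, 0.999, 0.0, -0.002]
ft_force: [-0.5, 0.1, 0.4]
finger_gap: 0.0002
```

move_arm:
  targets:
    - [-0.03, 0.003, 0, 0, 0, 0]
    - [-0.06, 0.006, 0, 0, 0, 0]
    - [-0.09, 0.009, 0, 0, 0, 0]
    - [-0.12, 0.012, 0, 0, 0, 0]
    - [-0.15, 0.015, 0, 0, 0, 0]
    - [-0.18, 0.018, 0, 0, 0, 0]
    - [-0.2, 0.02, 0, 0, 0, 0]
    - [-0.22, 0.022, 0, 0, 0, 0]
    - [-0.235, 0.024, 0, 0, 0, 0]
    - [-0.245, 0.026, 0, 0, 0, 0]

```text
clock: 3.15
tcp_pos: [0.5345, -0.1164, 0.1413]
eef_rot: [0.052, 0.999, 0.0, 0.0]
ft_force: [2.3, 0.0, -0.2]
finger_gap: -0.0001
```

move_arm:
  targets:
    - [-0.004, 0, 0, 0, 0, 0]
    - [-0.008, 0.001, 0, 0, 0, 0]
    - [-0.012, 0.001, 0, 0, 0, 0]
    - [-0.016, 0.002, 0, 0, 0, 0]
    - [-0.02, 0.002, 0, 0, 0, 0]
    - [-0.022, 0.002, 0, 0, 0, 0]
    - [-0.024, 0.002, 0, 0, 0, 0]
    - [-0.026, 0.003, 0, 0, 0, 0]
    - [-0.028, 0.003, 0, 0, 0, 0]
    - [-0.028, 0.003, 0, 0, 0, 0]

```text
clock: 4.15
tcp_pos: [0.5207, -0.115, 0.1413]
eef_rot: [0.052, 0.999, -0.0, -0.0]
ft_force: [2.2, -0.6, -1.2]
finger_gap: 0.0002
```

Run:
```python
from h import *
c,p,d=snap('scene','c_scene'); c2,q,d2=snap('top','c_top')
cv2.imwrite('pics/c1.png',np.hstack([cv2.resize(p[150:270,220:320,::-1],None,fx=4,fy=4),cv2.resize(q[160:280,310:410,::-1],None,fx=4,fy=4)]))
```

```text
(no output)
```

View pics/c1.png

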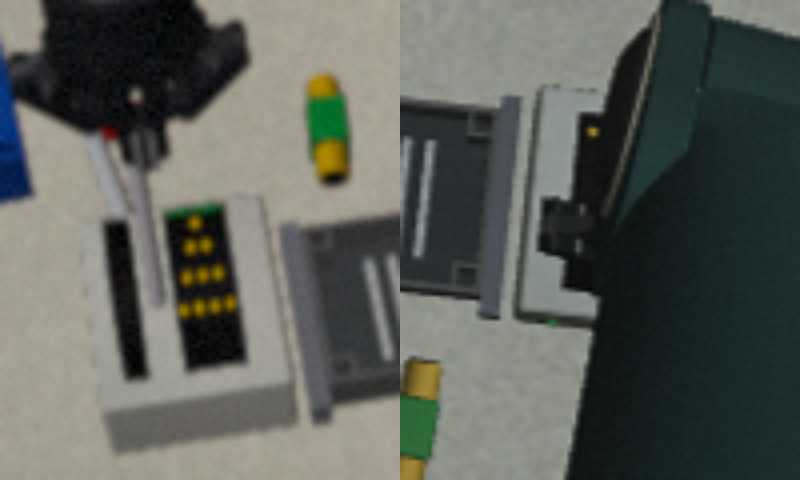

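move_arm:
  targets:
    - [-0.002, 0, 0, 0, 0, 0]
    - [-0.004, 0, 0, 0, 0, 0]
    - [-0.006, 0.001, 0, 0, 0, 0]
    - [-0.008, 0.001, 0, 0, 0, 0]
    - [-0.01, 0.001, 0, 0, 0, 0]
    - [-0.01, 0.001, 0, 0, 0, 0]
    - [-0.01, 0.001, 0, 0, 0, 0]
    - [-0.01, 0.001, 0, 0, 0, 0]
    - [-0.01, 0.001, 0, 0, 0, 0]
    - [-0.01, 0.001, 0, 0, 0, 0]

```text
clock: 5.25
tcp_pos: [0.5157, -0.1144, 0.1413]
eef_rot: [0.052, 0.999, 0.0, -0.0]
ft_force: [1.0, -0.9, -2.3]
finger_gap: 0.0
```

move_arm:
  targets:
    - [-0.002, 0, 0, 0, 0, 0]
    - [-0.004, 0, 0, 0, 0, 0]
    - [-0.006, 0.001, 0, 0, 0, 0]
    - [-0.008, 0.001, 0, 0, 0, 0]
    - [-0.008, 0.001, 0, 0, 0, 0]
    - [-0.008, 0.001, 0, 0, 0, 0]
    - [-0.008, 0.001, 0, 0, 0, 0]
    - [-0.008, 0.001, 0, 0, 0, 0]
    - [-0.008, 0.001, 0, 0, 0, 0]
    - [-0.008, 0.001, 0, 0, 0, 0]

```text
clock: 6.25
tcp_pos: [0.5135, -0.1144, 0.1417]
eef_rot: [0.052, 0.999, -0.0, 0.002]
ft_force: [6.6, -0.9, -4.4]
finger_gap: -0.0003
```

move_arm:
  targets:
    - [0.05, 0, 0, 0, 0, 0]
    - [0.06, 0, 0.08, 0, 0, 0]
    - [0.06, 0, 0.16, 0, 0, 0]
    - [0.03, -0.04, 0.22, 0, 0, 0]
    - [-0.02, -0.1, 0.22, 0, 0, 0]
    - [-0.08, -0.16, 0.22, 0, 0, 0]
    - [-0.14, -0.22, 0.22, 0, 0, 0]
    - [-0.2, -0.28, 0.22, 0, 0, 0.02]
    - [-0.264, -0.32, 0.22, 0, 0, 0.04]
    - [-0.264, -0.32, 0.22, 0, 0, 0.06]
  jaw: 1

```text
clock: 7.25
tcp_pos: [0.3745, -0.2768, 0.2513]
eef_rot: [0.009, 1.0, 0.0, -0.001]
ft_force: [0.6, 0.8, 0.2]
finger_gap: 0.0854
```

Run:
```python
from h import *
c,p,d=snap('scene','d_scene'); c2,q,d2=snap('wrist','d_wrist')
cv2.imwrite('pics/d1.png',cv2.resize(p[130:270,130:310,::-1],None,fx=4,fy=4,interpolation=cv2.INTER_CUBIC))
print(robot.get_state()['tcp_pos'],c2)
```

```text
[ 0.3783227  -0.27422344  0.25136631] {'K': array([[280.59691844,   0.        , 319.45752941],
       [  0.        , 280.59691844, 198.10047247],
       [  0.        ,   0.        ,   1.        ]]), 'k1': -0.036605754824964205, 'eye': array([ 0.30077655, -0.27324466,  0.3934459 ]), 'orientation': array([0.7038998 , 0.69442205, 0.10509352, 0.10610585])}
```

View pics/d1.png

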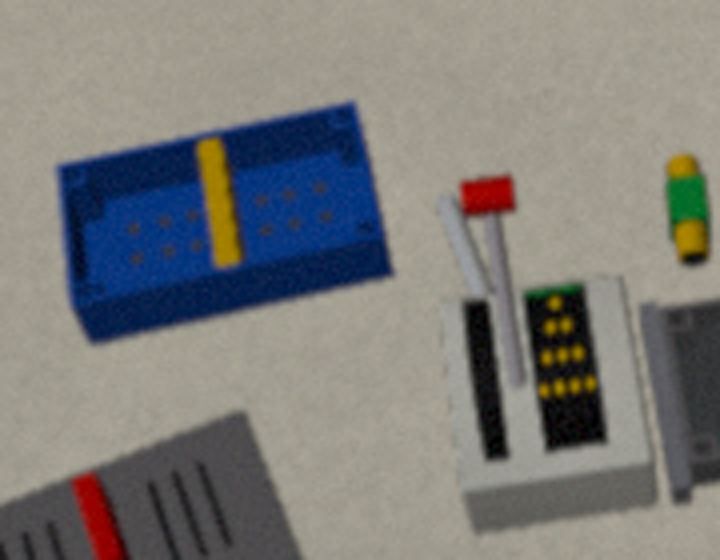

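View pics/d_wrist.png

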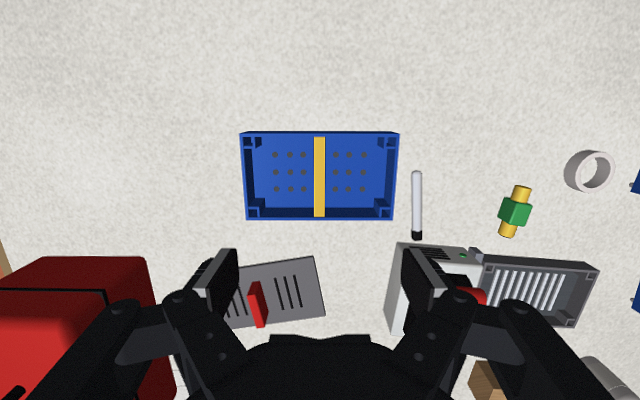

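```bash
cat >> h.py <<'E'
def tray_meas(c,p,box=None,z=.057):
    """blue outline -> quad on plane z; returns centre, yaw(of long axis-90deg), sizes"""
    hsv=cv2.cvtColor(p,cv2.COLOR_RGB2HSV)
    m=((hsv[...,0]>105)&(hsv[...,0]<130)&(hsv[...,1]>120)&(hsv[...,2]>35)).astype(np.uint8)
    m=cv2.morphologyEx(m,cv2.MORPH_CLOSE,np.ones((5,5)))
    cs,_=cv2.findContours(m,cv2.RETR_EXTERNAL,cv2.CHAIN_APPROX_NONE)
    out=[]
    for k in cs:
        if cv2.contourArea(k)<1500: continue
        P=onz(c,k[:,0].astype(float),z)[:,:2]
        (cx,cy),(w,h),a=cv2.minAreaRect((P*1000).astype(np.float32))
        if w>h: a+=90
        a=(a+90)%180-90 if True else a
        out.append(((cx,cy),sorted((w,h)),a,k[:,0].mean(0)))
    return out
def rib_meas(c,p,lo,hi,box,z=.055):
    hsv=cv2.cvtColor(p,cv2.COLOR_RGB2HSV); m=cv2.inRange(hsv,np.array(lo),np.array(hi))
    x0,y0,x1,y1=box; mm=np.zeros_like(m); mm[y0:y1,x0:x1]=m[y0:y1,x0:x1]
    cs,_=cv2.findContours(mm,cv2.RETR_EXTERNAL,cv2.CHAIN_APPROX_NONE); k=max(cs,key=cv2.contourArea)
    P=onz(c,k[:,0].astype(float),z)[:,:2]*1000
    (cx,cy),(w,h),a=cv2.minAreaRect(P.astype(np.float32))
    v=cv2.fitLine(P.astype(np.float32),cv2.DIST_L2,0,.01,.01).ravel()
    return (cx,cy),(w,h),np.degrees(np.arctan2(v[1],v[0])),k[:,0].mean(0)
E
python3 - <<'E'
from h import *
p=cv2.imread('pics/d_wrist.png')[:,:,::-1].copy()
c=viewer.calibration('wrist')
for o in tray_meas(c,p): print(o)
print(rib_meas(c,p,(18,100,80),(35,255,255),(240,120,400,230)))
cs=viewer.calibration('scene'); s=cv2.imread('pics/d_scene.png')[:,:,::-1].copy()
print(rib_meas(cs,s,(18,100,80),(35,255,255),(140,150,230,220)))
ct=viewer.calibration('top'); t=cv2.imread('pics/a_top.png')[:,:,::-1].copy()
print(rib_meas(ct,t,(18,100,80),(35,255,255),(390,260,490,330)))
for o in tray_meas(ct,t): print(o)
a=rib_meas(cs,s,(18,100,80),(35,255,255),(140,150,230,220))[3];b=rib_meas(c,p,(18,100,80),(35,255,255),(240,120,400,230))[3]
print('rib height',tri(cs,a,c,b))
print('knob@.144',onz(cs,((487.5)/4-.5+130,195.5/4-.5+130),.144))
cv2.imwrite('pics/d2.png',cv2.resize(p[120:230,230:410,::-1],None,fx=4.4,fy=4.4,interpolation=cv2.INTER_CUBIC))
E
```

```text
((379.39337158203125, -273.77191162109375), [110.61762237548828, 188.5194854736328], -0.8160247802734375, array([318.98529412, 174.40546218]))
((381.2184753417969, -273.73040771484375), (12.882444381713867, 99.92310333251953), np.float32(-0.77471685), array([319. , 176.5]))
((379.4591064453125, -277.2583923339844), (15.416097640991211, 97.52440643310547), np.float32(-0.1694501), array([184.25, 180.  ]))
((380.6246643066406, -276.3905334472656), (13.114225387573242, 99.80610656738281), np.float32(-0.6393838), array([441.11881188, 294.22772277]))
((380.59576416015625, -275.6150817871094), [108.34781646728516, 191.65928649902344], -0.4034576416015625, array([440.58208955, 294.3619403 ]))
((373.0283203125, 283.49847412109375), [109.04574584960938, 197.1161651611328], -7.781608581542969, array([186.67790262, 296.53932584]))
((562.0645751953125, 346.90716552734375), [113.30199432373047, 197.63687133789062], 4.375305652618408, array([163.07251908, 211.50381679]))
rib height (array([ 0.37962292, -0.27538646,  0.0538225 ]), np.float64(0.003410755809712898))
knob@.144 [[ 0.49030129 -0.12085319  0.144     ]]
```

View pics/d2.png

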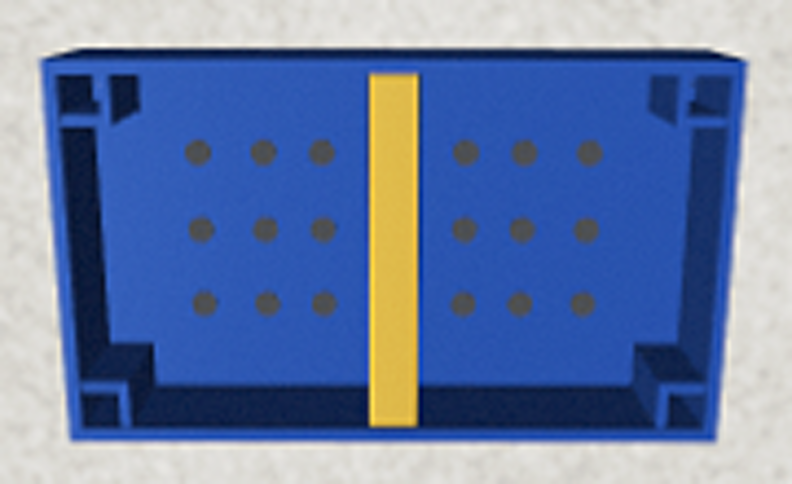

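Run:
```python
from h import *
c=viewer.calibration('wrist')
P=(np.array([(42,60),(746,60),(72,438),(716,438)])+.5)/4.4-.5+[230,120]
Q=onz(c,P,.057)[:,:2]; print(Q.round(4), Q.mean(0), np.degrees(np.arctan2(*(Q[1]-Q[0]))),np.degrees(np.arctan2(*(Q[3]-Q[2]))))
S=(np.array([(76,94),(714,96),(98,408),(682,408)])+.5)/4.4-.5+[230,120]
print(robot.get_state()['tcp_pos'],R.from_quat(robot.get_state()['eef_rot']).as_matrix().round(4)[:,1])
```

```text
[[ 0.3253 -0.3669]
 [ 0.3278 -0.1786]
 [ 0.4336 -0.3685]
 [ 0.4361 -0.1799]] [ 0.38068246 -0.27350077] 0.7500736837219031 0.7583553323789611
[ 0.3783227  -0.27422344  0.25136631] [0.0126 0.9999 0.001 ]
```

move_arm:
  targets:
    - [0.005, 0, -0.06, 0, 0, 0]
    - [0.005, 0, -0.13, 0, 0, 0]
    - [0.005, 0, -0.2, 0, 0, 0]
    - [0.005, 0, -0.27, 0, 0, 0]
    - [0.005, 0, -0.33, 0, 0, 0]
    - [0.005, 0, -0.38, 0, 0, 0]
    - [0.005, 0, -0.41, 0, 0, 0]
    - [0.005, 0, -0.43, 0, 0, 0]
    - [0.005, 0, -0.445, 0, 0, 0]
    - [0.005, 0, -0.455, 0, 0, 0]

```text
clock: 8.35
tcp_pos: [0.3827, -0.2737, 0.0235]
eef_rot: [0.005, 1.0, 0.0, 0.0]
ft_force: [-0.6, 0.0, 1.1]
finger_gap: 0.0853
```

move_arm:
  targets:
    - [0, 0, 0, 0, 0, 0]
    - [0, 0, 0, 0, 0, 0]
    - [0, 0, 0, 0, 0, 0]
    - [0, 0, 0, 0, 0, 0]
    - [0, 0, 0, 0, 0, 0]
    - [0, 0, 0, 0, 0, 0]
    - [0, 0, 0, 0, 0, 0]
    - [0, 0, 0, 0, 0, 0]
    - [0, 0, 0, 0, 0, 0]
    - [0, 0, 0, 0, 0, 0]
  jaw: -1
  squeeze: 50

```text
clock: 9.35
tcp_pos: [0.3827, -0.274, 0.0242]
eef_rot: [0.005, 1.0, -0.0, 0.0]
ft_force: [-0.1, 0.5, 5.6]
finger_gap: 0.0134
```

move_arm:
  targets:
    - [0, 0, 0.03, 0, 0, 0]
    - [0, 0, 0.09, 0, 0, 0]
    - [0, 0, 0.16, 0, 0, 0]
    - [0, 0, 0.24, 0, 0, 0]
    - [0, 0, 0.32, 0, 0, 0]
    - [0, 0, 0.4, 0, 0, 0]
    - [0.04, 0.04, 0.45, 0, 0, 0]
    - [0.1, 0.1, 0.45, 0, 0, -0.02]
    - [0.16, 0.17, 0.45, 0, 0, -0.04]
    - [0.22, 0.24, 0.45, 0, 0, -0.059]

```text
clock: 10.35
tcp_pos: [0.4926, -0.1527, 0.2486]
eef_rot: [0.053, 0.999, 0.0, -0.0]
ft_force: [0.0, 0.1, -2.9]
finger_gap: 0.0132
```

move_arm:
  targets:
    - [0.06, 0.07, 0, 0, 0, 0]
    - [0.12, 0.14, 0, 0, 0, 0]
    - [0.18, 0.21, 0, 0, 0, 0]
    - [0.24, 0.28, 0, 0, 0, 0]
    - [0.28, 0.35, 0, 0, 0, 0]
    - [0.31, 0.4, 0, 0, 0, 0]
    - [0.33, 0.43, 0, 0, 0, 0]
    - [0.334, 0.43, 0, 0, 0, 0]
    - [0.334, 0.43, 0, 0, 0, 0]
    - [0.334, 0.43, 0, 0, 0, 0]

```text
clock: 11.35
tcp_pos: [0.6587, 0.0583, 0.2487]
eef_rot: [0.053, 0.999, -0.001, -0.0]
ft_force: [0.1, -0.1, -3.2]
finger_gap: 0.0133
```

Run:
```python
from h import *
c2,q,d2=snap('wrist','e_wrist')
cv2.imwrite('pics/e1.png',cv2.resize(q[40:240,190:450,::-1],None,fx=3,fy=3,interpolation=cv2.INTER_CUBIC))
print(robot.get_state()['tcp_pos'],c2['eye'],c2['orientation'])
```

```text
[0.65879179 0.05854406 0.24890895] [0.58304035 0.06768516 0.3907207 ] [0.73522843 0.66107213 0.09937394 0.11201612]
```

View pics/e1.png

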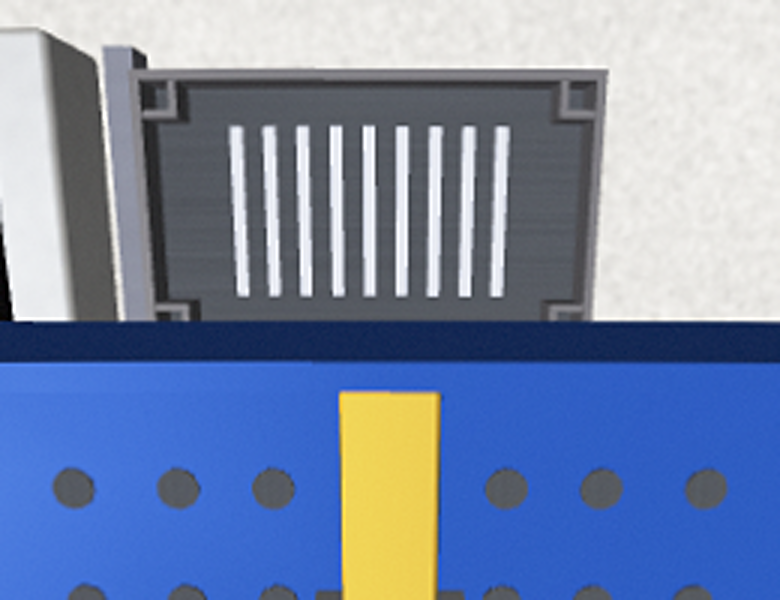

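Run:
```python
from h import *
c=viewer.calibration('wrist')
f=lambda L:(np.array(L)+.5)/3-.5+[190,40]
A=onz(c,f([(135,70),(607,70)]),.03)[:,:2]; B=onz(c,f([(159,98),(581,98)]),.03)[:,:2]
u=lambda d:np.array(d)/np.linalg.norm(d)
for P,off in((A,.055),(B,.0455)):
    y=u(P[1]-P[0]); x=np.array([y[1],-y[0]]); print(np.linalg.norm(P[1]-P[0]),'yaw',np.degrees(np.arctan2(-y[0],y[1])),'centre',P.mean(0)+x*off)
tcp=robot.get_state()['tcp_pos']; zr=tcp[2]+.057-.024
# tray: rim robot-side inner/outer edge line, rib end
T=onz(c,f([(20,362),(760,362)]),zr); print('tray edge',T, 'rib end mid',onz(c,f([(390,393)]),zr-.002), tcp)
Rm=R.from_quat(robot.get_state()['eef_rot'])
for q in (onz(c,f([(390,362)]),zr),onz(c,f([(390,322)]),zr),onz(c,f([(390,393)]),zr-.002)): print('in tool',Rm.inv().apply(q[0]-tcp))
print(Rm.as_matrix().round(4))
```

```text
0.18624759952423658 yaw -6.151996169781121 centre [0.58179963 0.05996996]
0.16777862754835338 yaw -6.148647994853867 centre [0.58263802 0.05945044]
tray edge [[0.59607938 0.01751544 0.28190895]
 [0.6063581  0.11400962 0.28190895]] rib end mid [[0.60582201 0.06530235 0.27990895]] [0.65879179 0.05854406 0.24890895]
in tool [ 0.05791402  0.00108702 -0.03298722]
in tool [ 0.06308714  0.00108804 -0.03298598]
in tool [ 0.05339492  0.00108643 -0.0309883 ]
[[-9.944e-01  1.058e-01 -3.000e-04]
 [ 1.058e-01  9.944e-01 -1.000e-03]
 [ 2.000e-04 -1.000e-03 -1.000e+00]]
```

move_arm:
  targets:
    - [-0.04, -0.001, 0, 0, 0, 0]
    - [-0.08, -0.003, 0, 0, 0, 0]
    - [-0.12, -0.006, -0.04, 0, 0, 0]
    - [-0.148, -0.006, -0.1, 0, 0, 0]
    - [-0.148, -0.006, -0.17, 0, 0, 0]
    - [-0.148, -0.006, -0.23, 0, 0, 0]
    - [-0.148, -0.006, -0.28, 0, 0, 0]
    - [-0.148, -0.006, -0.31, 0, 0, 0]
    - [-0.148, -0.006, -0.328, 0, 0, 0]
    - [-0.148, -0.006, -0.328, 0, 0, 0]

```text
clock: 12.4
tcp_pos: [0.585, 0.0575, 0.0843]
eef_rot: [0.052, 0.999, -0.0, -0.0]
ft_force: [0.7, -0.2, -2.2]
finger_gap: 0.0134
```

Run:
```python
from h import *
c,p,d=snap('scene','f_scene'); c2,q,d2=snap('top','f_top')
cv2.imwrite('pics/f1.png',cv2.resize(p[150:280,240:400,::-1],None,fx=5,fy=5,interpolation=cv2.INTER_CUBIC))
cv2.imwrite('pics/f2.png',cv2.resize(q[150:260,230:390,::-1],None,fx=5,fy=5,interpolation=cv2.INTER_CUBIC))
s=robot.get_state();print(s['tcp_pos'],s['eef_rot'])
```

```text
[0.58611862 0.05788416 0.08579065] [5.15938298e-02 9.98667767e-01 1.68900637e-04 8.59582895e-04]
```

View pics/f1.png

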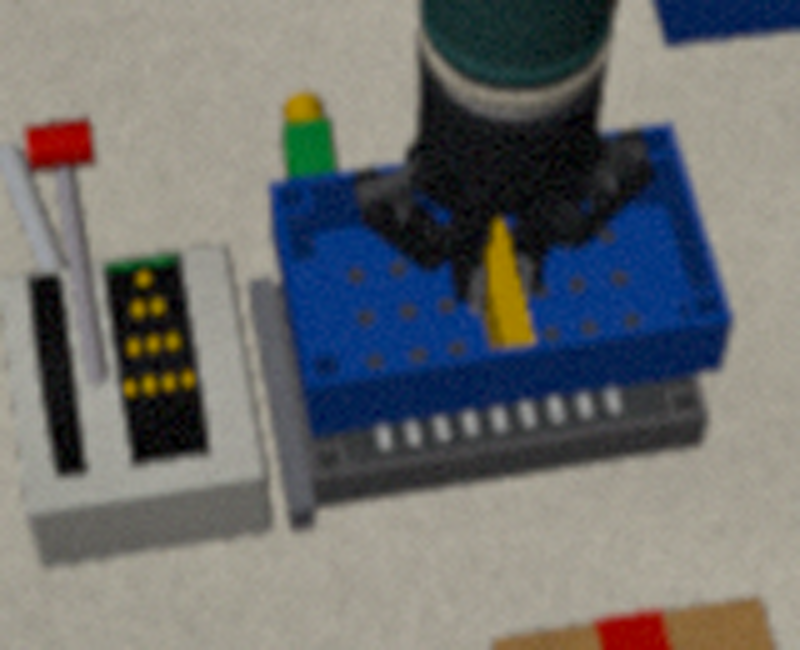

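View pics/f2.png

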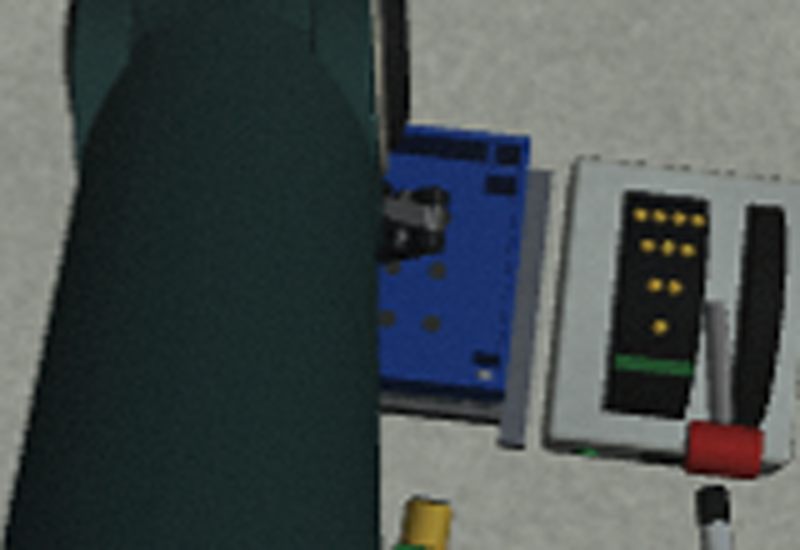

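Run:
```python
from h import *
for i in range(6):
    s=robot.get_state();c=viewer.calibration('wrist'); print(s['clock'],s['tcp_pos'].round(4),c['eye'].round(4),s['q'].round(4)[:4]); viewer.read_camera('scene')
ct=viewer.calibration('top');cs=viewer.calibration('scene')
f1=lambda L:(np.array(L)+.5)/5-.5+[240,150]
f2=lambda L:(np.array(L)+.5)/5-.5+[230,150]
# tray rim corners scene: (-x-y),( -x+y),(+x-y),(+x+y)
S=f1([(275,186),(668,127),(307,390),(730,318)]); z=.0838+.033
P=onz(cs,S,z)[:,:2]; print(P.round(4),P.mean(0)); y=P[1]-P[0]+P[3]-P[2]; print(np.degrees(np.arctan2(-y[0],y[1])),np.linalg.norm(P[1]-P[0]),np.linalg.norm(P[2]-P[0]))
T=onz(ct,f2([(529,136),(502,388)]),z)[:,:2]; print(T, np.linalg.norm(T[0]-T[1]))
x=(T[0]-T[1])/np.linalg.norm(T[0]-T[1]); print('top centre',T.mean(0)+.095*np.array([-x[1],x[0]]),np.degrees(np.arctan2(x[1],x[0])))
for n in range(1): print(tri(ct,f2([(529,136)])[0],cs,S[2]),tri(ct,f2([(502,388)])[0],cs,S[0]))
```

```text
12.5 [0.5861 0.0579 0.0858] [0.5101 0.0668 0.2276] [-0.2741  0.5494  0.1545  1.8688]
12.55 [0.5863 0.058  0.0861] [0.5102 0.0669 0.2279] [-0.2743  0.5491  0.1545  1.8687]
12.6 [0.5863 0.0581 0.0861] [0.5101 0.067  0.2279] [-0.2744  0.5489  0.1545  1.8687]
12.65 [0.5862 0.0581 0.086 ] [0.5101 0.067  0.2278] [-0.2745  0.5489  0.1544  1.8689]
12.7 [0.5861 0.0582 0.0859] [0.5099 0.067  0.2277] [-0.2745  0.5491  0.1544  1.8691]
12.75 [0.5859 0.0582 0.0857] [0.5098 0.067  0.2275] [-0.2745  0.5493  0.1543  1.8693]
[[ 0.5213 -0.0302]
 [ 0.5407  0.1534]
 [ 0.629  -0.0451]
 [ 0.6469  0.1431]] [0.58447302 0.05532947]
-5.727376017912486 0.1846136803720529 0.1088185762823082
[[ 0.62900827 -0.04200808]
 [ 0.51977935 -0.03028205]] 0.10985652357667235
top centre [0.58453406 0.0583122 ] -6.1273953121087406
(array([ 0.62889025, -0.04349492,  0.11601199]), np.float64(0.002979425653045584)) (array([ 0.52003856, -0.03012505,  0.11511006]), np.float64(0.0004068577801443208))
```

move_arm:
  targets:
    - [-0.004, -0.004, -0.01, 0, 0, 0]
    - [-0.004, -0.004, -0.02, 0, 0, 0]
    - [-0.004, -0.004, -0.03, 0, 0, 0]
    - [-0.004, -0.004, -0.04, 0, 0, 0]
    - [-0.004, -0.004, -0.05, 0, 0, 0]
    - [-0.004, -0.004, -0.054, 0, 0, 0]
    - [-0.004, -0.004, -0.054, 0, 0, 0]
    - [-0.004, -0.004, -0.054, 0, 0, 0]
    - [-0.004, -0.004, -0.054, 0, 0, 0]
    - [-0.004, -0.004, -0.054, 0, 0, 0]

```text
clock: 13.8
tcp_pos: [0.5835, 0.0561, 0.058]
eef_rot: [0.051, 0.999, 0.0, 0.0]
ft_force: [0.3, -0.4, -2.6]
finger_gap: 0.0131
```

Run:
```python
from h import *
c,p,d=snap('scene','g_scene'); c2,q,d2=snap('top','g_top')
cv2.imwrite('pics/g1.png',cv2.resize(p[170:270,280:400,::-1],None,fx=6,fy=6,interpolation=cv2.INTER_CUBIC))
cv2.imwrite('pics/g2.png',cv2.resize(q[170:250,300:350,::-1],None,fx=7,fy=7,interpolation=cv2.INTER_CUBIC))
s=robot.get_state();print(s['tcp_pos'],s['eef_rot'],s['ft_force'])
```

```text
[0.58345993 0.05606031 0.05798512] [5.13916644e-02 9.98678551e-01 5.19416543e-05 2.12554144e-04] [-0.3799535   0.0530714  -2.75568128]
```

View pics/g1.png

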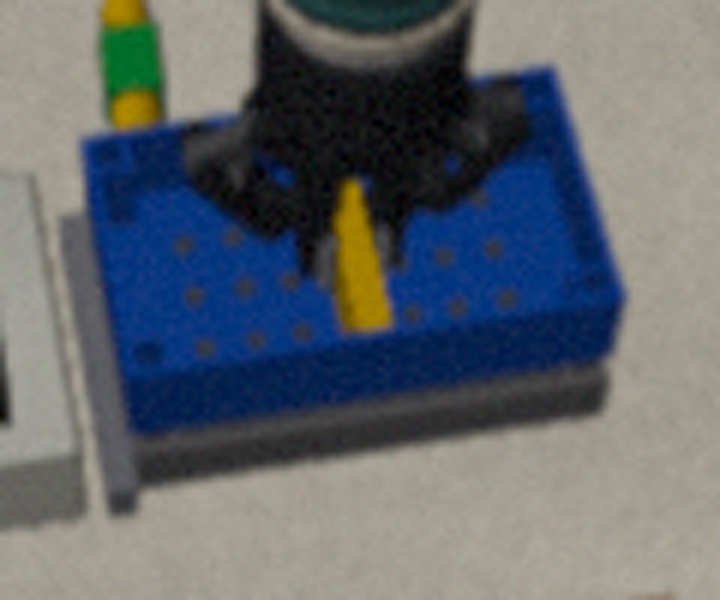

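View pics/g2.png

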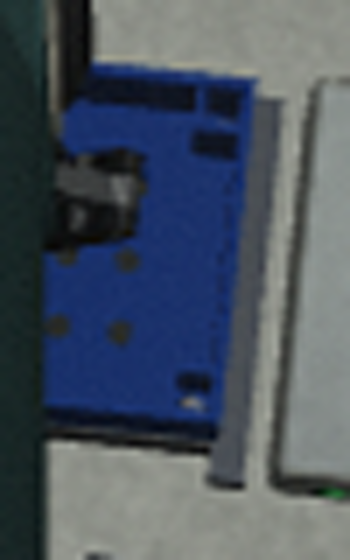

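move_arm:
  targets:
    - [0, 0, -0.003, 0, 0, 0]
    - [0, 0, -0.006, 0, 0, 0]
    - [0, 0, -0.008, 0, 0, 0]
    - [0, 0, -0.01, 0, 0, 0]
    - [0, 0, -0.012, 0, 0, 0]
    - [0, 0, -0.014, 0, 0, 0]
    - [0, 0, -0.015, 0, 0, 0]
    - [0, 0, -0.016, 0, 0, 0]
    - [0, 0, -0.016, 0, 0, 0]
    - [0, 0, -0.016, 0, 0, 0]

```text
clock: 14.9
tcp_pos: [0.5834, 0.0561, 0.0498]
eef_rot: [0.051, 0.999, 0.0, 0.0]
ft_force: [0.5, 0.4, -2.6]
finger_gap: 0.0133
```

move_arm:
  targets:
    - [0, 0, -0.002, 0, 0, 0]
    - [0, 0, -0.004, 0, 0, 0]
    - [0, 0, -0.006, 0, 0, 0]
    - [0, 0, -0.008, 0, 0, 0]
    - [0, 0, -0.01, 0, 0, 0]
    - [0, 0, -0.012, 0, 0, 0]
    - [0, 0, -0.014, 0, 0, 0]
    - [0, 0, -0.016, 0, 0, 0]
    - [0, 0, -0.018, 0, 0, 0]
    - [0, 0, -0.018, 0, 0, 0]

```text
clock: 15.9
tcp_pos: [0.5833, 0.0561, 0.0425]
eef_rot: [0.051, 0.999, 0.0, -0.0]
ft_force: [-5.6, -0.3, 12.9]
finger_gap: 0.013
```

move_arm:
  targets:
    - [0, 0, 0, 0, 0, 0]
    - [0, 0, 0, 0, 0, 0]
    - [0, 0, 0, 0, 0, 0]
    - [0, 0, 0, 0, 0, 0]
    - [0, 0, 0, 0, 0, 0]
    - [0, 0, 0.04, 0, 0, 0]
    - [0, 0, 0.11, 0, 0, 0]
    - [0, 0, 0.19, 0, 0, 0]
    - [0, 0, 0.27, 0, 0, 0]
    - [0, 0, 0.35, 0, 0, 0]
  jaw: 1

```text
clock: 16.9
tcp_pos: [0.583, 0.056, 0.2173]
eef_rot: [0.051, 0.999, -0.0, -0.0]
ft_force: [1.4, 1.4, 0.2]
finger_gap: 0.0855
```

Run:
```python
from h import *
c2,q,d2=snap('wrist','i_wrist'); c,p,d=snap('scene','i_scene')
cv2.imwrite('pics/i1.png',cv2.resize(q[60:260,190:450,::-1],None,fx=3,fy=3,interpolation=cv2.INTER_CUBIC))
cv2.imwrite('pics/i2.png',cv2.resize(p[150:280,240:400,::-1],None,fx=5,fy=5,interpolation=cv2.INTER_CUBIC))
s=robot.get_state();print(s['tcp_pos'],s['eef_rot'],s['ft_force'])
```

```text
[0.58687304 0.05632061 0.22188976] [0.05153353 0.99865547 0.00130914 0.00546179] [0.12591364 1.03002783 0.32556451]
```

View pics/i1.png

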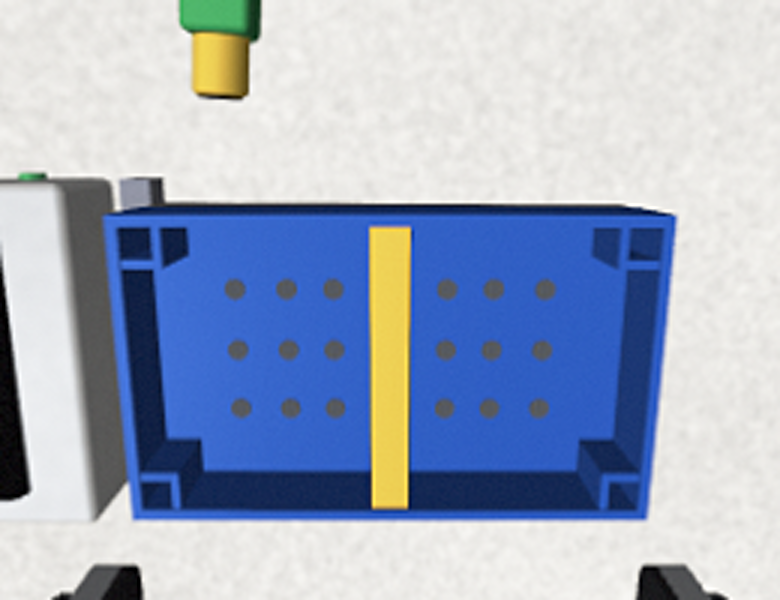

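View pics/i2.png

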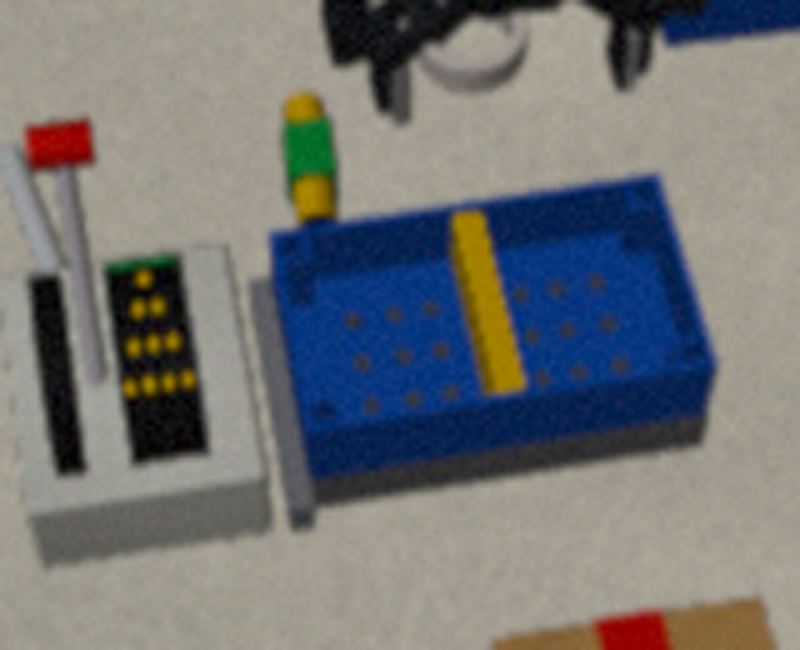

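move_arm:
  targets:
    - [0, 0.04, 0.04, 0, 0, 0.01]
    - [0, 0.1, 0.06, 0, 0, 0.03]
    - [-0.01, 0.18, 0.06, 0, 0, 0.05]
    - [-0.02, 0.27, 0.06, 0, 0, 0.07]
    - [-0.03, 0.36, 0.06, 0, 0, 0.09]
    - [-0.04, 0.45, 0.06, 0, 0, 0.11]
    - [-0.044, 0.53, 0.06, 0, 0, 0.114]
    - [-0.044, 0.57, 0.06, 0, 0, 0.114]
    - [-0.044, 0.582, 0.06, 0, 0, 0.114]
    - [-0.044, 0.582, 0.06, 0, 0, 0.114]

```text
clock: 18.0
tcp_pos: [0.5615, 0.3462, 0.245]
eef_rot: [-0.038, 0.999, -0.001, -0.0]
ft_force: [0.6, -1.2, -0.4]
finger_gap: 0.0853
```

Run:
```python
from h import *
viewer.read_camera('top');viewer.read_camera('top')
c,p,d=snap('wrist','j_wrist')
cv2.imwrite('pics/j1.png',cv2.resize(p[100:250,220:420,::-1],None,fx=4,fy=4,interpolation=cv2.INTER_CUBIC))
s=robot.get_state();print(s['tcp_pos'],s['eef_rot'])
print(c['eye'],viewer.calibration('wrist')['eye'])
for o in tray_meas(c,p): print(o)
print(rib_meas(c,p,(0,0,150),(180,60,255),(270,120,370,230)))
cs,ps,_=snap('scene','j_scene'); m=rib_meas(cs,ps,(0,0,120),(180,80,255),(420,155,480,205)); print(m)
print(tri(c,rib_meas(c,p,(0,0,150),(180,60,255),(270,120,370,230))[3],cs,m[3]))
```

```text
[0.56236716 0.34424804 0.24577968] [-3.63047418e-02  9.99340529e-01 -6.73350108e-04  1.41688424e-04]
[0.48625152 0.34011373 0.38753487] [0.48628966 0.34004372 0.38773183]
((561.5640258789062, 353.7236633300781), [111.20197296142578, 188.60739135742188], 4.196666240692139, array([326.92975207, 174.18181818]))
((582.1290283203125, 51.897003173828125), [125.1706771850586, 225.83102416992188], -5.907806396484375, array([ 85.15217391, 172.8458498 ]))
((393.1871337890625, 652.821044921875), [74.78156280517578, 108.04156494140625], 0.08751875162124634, array([600.996633  ,  49.95622896]))
((398.3140563964844, 309.4047546386719), [80.89497375488281, 189.3158416748047], -7.245025634765625, array([301.16323024,  30.48797251]))
((500.8558349609375, 340.474609375), (10.172059059143066, 114.48413848876953), np.float32(-85.83804), array([319.5, 124.5]))
((489.6681213378906, 356.1884765625), (37.7471923828125, 121.92295837402344), np.float32(86.67373), array([438.18556701, 158.5257732 ]))
(array([0.5028243 , 0.34374096, 0.06707488]), np.float64(0.008174908071619875))
```

View pics/j1.png

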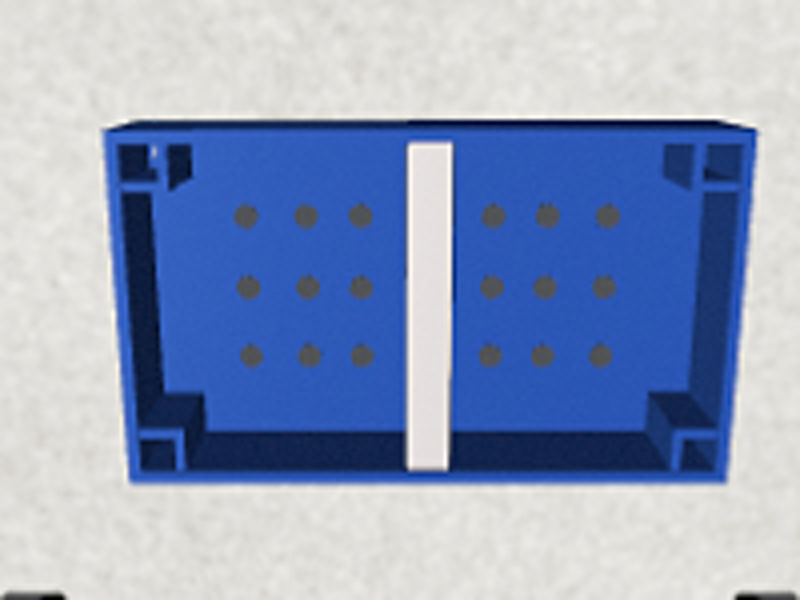

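```bash
cat >> h.py <<'E'
def quad(c,px,z):
    """px order: (robot-side left=-y),(robot-side right=+y),(far -y),(far +y); returns centre, yaw, lengths, with wrist lateral bias removed"""
    Q=onz(c,px,z)[:,:2]; y=Q[1]-Q[0]+Q[3]-Q[2]; yaw=np.arctan2(-y[0],y[1]); y/=np.linalg.norm(y)
    cen=Q.mean(0); h=c['eye'][2]-z
    return cen, cen-y*.01*h, np.degrees(yaw), np.linalg.norm(Q[1]-Q[0]),np.linalg.norm(Q[2]-Q[0])
def crop(L,f,x,y): return (np.array(L)+.5)/f-.5+[x,y]
E
python3 - <<'E'
from h import *
c=viewer.calibration('wrist')
print(quad(c,crop([(104,130),(757,130),(131,482),(726,482)],4,220,100),.057))
p=cv2.imread('pics/j_wrist.png')[:,:,::-1].copy(); s=cv2.imread('pics/j_scene.png')[:,:,::-1].copy(); cs=viewer.calibration('scene')
a=rib_meas(c,p,(0,0,150),(180,60,255),(300,134,350,219)); b=rib_meas(cs,s,(0,0,100),(180,90,255),(433,163,465,200)); print(a,b,tri(c,a[3],cs,b[3]))
r=robot.get_state(); print(r['tcp_pos'],R.from_quat(r['eef_rot']).as_matrix()[:,1])
E
```

```text
(array([0.56294638, 0.3544874 ]), array([0.56318724, 0.3511874 ]), np.float64(4.174416111978057), np.float64(0.18877069625865311), np.float64(0.1091527241733452))
((563.5597534179688, 354.6982727050781), (100.8618392944336, 12.44966983795166), np.float32(4.2419944), array([326.8839779 , 176.26519337])) ((561.1744995117188, 340.4857177734375), (109.56107330322266, 36.391597747802734), np.float32(-0.19248055), array([444.71134021, 179.82474227])) (array([0.56036147, 0.35020004, 0.04631258]), np.float64(0.010219218990724272))
[0.56230052 0.34451523 0.24594069] [-7.27299505e-02  9.97351216e-01 -9.52119232e-04]
```

move_arm:
  targets:
    - [0.002, 0.013, -0.06, 0, 0, 0]
    - [0.002, 0.013, -0.13, 0, 0, 0]
    - [0.002, 0.013, -0.2, 0, 0, 0]
    - [0.002, 0.013, -0.27, 0, 0, 0]
    - [0.002, 0.013, -0.33, 0, 0, 0]
    - [0.002, 0.013, -0.38, 0, 0, 0]
    - [0.002, 0.013, -0.41, 0, 0, 0]
    - [0.002, 0.013, -0.43, 0, 0, 0]
    - [0.002, 0.013, -0.444, 0, 0, 0]
    - [0.002, 0.013, -0.444, 0, 0, 0]

```text
clock: 19.2
tcp_pos: [0.5625, 0.3533, 0.0237]
eef_rot: [-0.038, 0.999, -0.0, -0.0]
ft_force: [0.8, 0.7, 0.2]
finger_gap: 0.0856
```

move_arm:
  targets:
    - [0, 0, 0, 0, 0, 0]
    - [0, 0, 0, 0, 0, 0]
    - [0, 0, 0, 0, 0, 0]
    - [0, 0, 0, 0, 0, 0]
    - [0, 0, 0, 0, 0, 0]
    - [0, 0, 0, 0, 0, 0]
    - [0, 0, 0, 0, 0, 0]
    - [0, 0, 0, 0, 0, 0]
    - [0, 0, 0, 0, 0, 0]
    - [0, 0, 0, 0, 0, 0]
  jaw: -1

```text
clock: 20.2
tcp_pos: [0.5626, 0.3538, 0.0242]
eef_rot: [-0.038, 0.999, 0.0, 0.0]
ft_force: [-0.3, -0.1, 4.4]
finger_gap: 0.0136
```

move_arm:
  targets:
    - [0, 0, 0.03, 0, 0, 0]
    - [0, 0, 0.09, 0, 0, 0]
    - [0, 0, 0.16, 0, 0, 0]
    - [0, 0, 0.24, 0, 0, 0]
    - [0, 0, 0.32, 0, 0, 0]
    - [0, -0.02, 0.4, 0, 0, 0]
    - [0.04, -0.08, 0.46, 0, 0, -0.03]
    - [0.08, -0.16, 0.5, 0, 0, -0.06]
    - [0.12, -0.24, 0.51, 0, 0, -0.09]
    - [0.16, -0.32, 0.51, 0, 0, -0.115]

```text
clock: 21.2
tcp_pos: [0.6427, 0.1918, 0.2805]
eef_rot: [0.053, 0.999, 0.0, 0.001]
ft_force: [0.2, 0.3, -3.6]
finger_gap: 0.0134
```

move_arm:
  targets:
    - [0.02, -0.08, 0, 0, 0, 0]
    - [0.03, -0.16, 0, 0, 0, 0]
    - [0.036, -0.22, 0, 0, 0, 0]
    - [0.036, -0.26, 0, 0, 0, 0]
    - [0.036, -0.27, 0, 0, 0, 0]
    - [0.036, -0.27, 0, 0, 0, 0]
    - [0.036, -0.27, 0, 0, 0, 0]
    - [0.036, -0.27, 0, 0, 0, 0]
    - [0.036, -0.27, 0, 0, 0, 0]
    - [0.036, -0.27, 0, 0, 0, 0]

```text
clock: 22.2
tcp_pos: [0.6602, 0.0595, 0.2787]
eef_rot: [0.052, 0.999, 0.0, -0.0]
ft_force: [0.6, 0.1, -3.9]
finger_gap: 0.0132
```

Run:
```python
from h import *
c2,q,d2=snap('wrist','k_wrist')
cv2.imwrite('pics/k1.png',cv2.resize(q[40:240,190:450,::-1],None,fx=3,fy=3,interpolation=cv2.INTER_CUBIC))
print(robot.get_state()['tcp_pos'],robot.get_state()['eef_rot'],c2['eye'])
```

```text
[0.66028098 0.05926636 0.27875929] [ 5.17087471e-02  9.98662206e-01  5.71989505e-05 -2.16219514e-05] [0.58442957 0.06845931 0.42069858]
```

View pics/k1.png

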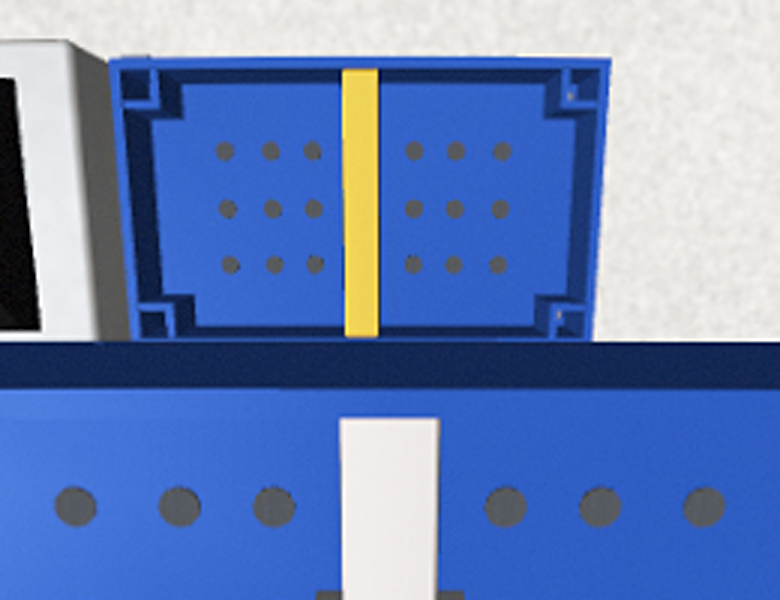

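```bash
cat >> h.py <<'E'
def inhand(c,edge_px,ribend_px,dz=.024):
    s=robot.get_state(); Rm=R.from_quat(s['eef_rot']); z=s['tcp_pos'][2]+.057-dz
    e=Rm.inv().apply(onz(c,edge_px,z)[0]-s['tcp_pos']); r=Rm.inv().apply(onz(c,ribend_px,z-.002)[0]-s['tcp_pos'])
    return 'edge off %.2f ribend off %.2f mm, lateral %.2f'%((e[0]-.055)*1e3,(r[0]-.051)*1e3,r[1]*1e3)
E
python3 - <<'E'
from h import *
c=viewer.calibration('wrist'); s=robot.get_state()
r=onz(c,crop([(360.5,69.5),(361.5,337)],3,190,40),.073)[:,:2]; d=r[1]-r[0]; print(r,np.linalg.norm(d),np.degrees(np.arctan2(d[1],d[0])))
e=onz(c,crop([(110,60),(611,60)],3,190,40),.075)[:,:2]; y=e[1]-e[0]; yaw=np.arctan2(-y[0],y[1]); L=np.linalg.norm(y); y/=L; x=np.array([y[1],-y[0]])
print('edge',L,np.degrees(yaw),'centre',e.mean(0)+.055*x, e.mean(0)+.055*x-y*.01*(c['eye'][2]-.075)); print('rib centre corr',r.mean(0)-y*.01*(c['eye'][2]-.073))
print(inhand(c,crop([(390,388.5)],3,190,40),crop([(390,418.5)],3,190,40)))
print(R.from_quat(s['eef_rot']).as_matrix()[:,1])
E
```

```text
[[0.53048271 0.06266609]
 [0.63130232 0.05161453]] 0.10142351582432844 -6.255624910432224
edge 0.18889477592671164 -6.025486522926154 centre [0.58170879 0.05723799] [0.58134589 0.05379996]
rib centre corr [0.58052752 0.05368239]
edge off -0.55 ribend off -1.07 mm, lateral 1.09
[1.03279145e-01 9.94652404e-01 1.12008772e-04]
```

move_arm:
  targets:
    - [-0.04, -0.001, 0, 0, 0, 0]
    - [-0.08, -0.003, 0, 0, 0, 0]
    - [-0.12, -0.006, -0.04, 0, 0, 0]
    - [-0.16, -0.006, -0.1, 0, 0, 0]
    - [-0.16, -0.006, -0.17, 0, 0, 0]
    - [-0.16, -0.006, -0.24, 0, 0, 0]
    - [-0.16, -0.006, -0.3, 0, 0, 0]
    - [-0.16, -0.006, -0.33, 0, 0, 0]
    - [-0.16, -0.006, -0.348, 0, 0, 0]
    - [-0.16, -0.006, -0.348, 0, 0, 0]

```text
clock: 23.25
tcp_pos: [0.5803, 0.0556, 0.1044]
eef_rot: [0.052, 0.999, -0.0, -0.0]
ft_force: [-0.3, -0.4, -3.0]
finger_gap: 0.0134
```

Run:
```python
from h import *
viewer.read_camera('top');viewer.read_camera('top')
c,p,d=snap('scene','l_scene')
cv2.imwrite('pics/l1.png',cv2.resize(p[150:270,280:400,::-1],None,fx=5,fy=5,interpolation=cv2.INTER_CUBIC))
s=robot.get_state();print(s['tcp_pos'],s['eef_rot'],s['ft_force'])
```

```text
[0.58153301 0.05568935 0.10626353] [5.22347403e-02 9.98633850e-01 3.23123944e-04 1.36425225e-03] [-0.16759901 -0.42249282 -3.45860215]
```

View pics/l1.png

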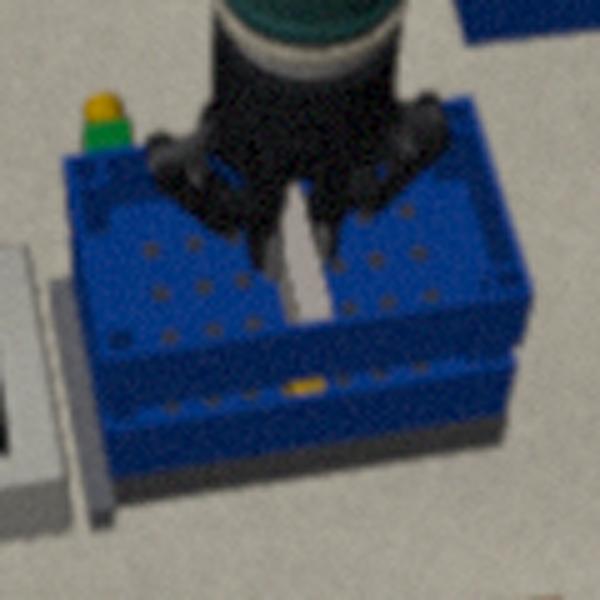

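move_arm:
  targets:
    - [0, 0, 0, 0, 0, 0]
    - [0, 0, -0.002, 0, 0, 0]
    - [0, 0, -0.004, 0, 0, 0]
    - [0, 0, -0.007, 0, 0, 0]
    - [0, 0, -0.01, 0, 0, 0]
    - [0, 0, -0.013, 0, 0, 0]
    - [0, 0, -0.016, 0, 0, 0]
    - [0, 0, -0.019, 0, 0, 0]
    - [0, 0, -0.021, 0, 0, 0]
    - [0, 0, -0.021, 0, 0, 0]

```text
clock: 24.4
tcp_pos: [0.5802, 0.0555, 0.0941]
eef_rot: [0.052, 0.999, -0.0, -0.0]
ft_force: [-0.3, -0.4, -2.4]
finger_gap: 0.0136
```

move_arm:
  targets:
    - [0, 0, -0.002, 0, 0, 0]
    - [0, 0, -0.004, 0, 0, 0]
    - [0, 0, -0.006, 0, 0, 0]
    - [0, 0, -0.008, 0, 0, 0]
    - [0, 0, -0.01, 0, 0, 0]
    - [0, 0, -0.012, 0, 0, 0]
    - [0, 0, -0.014, 0, 0, 0]
    - [0, 0, -0.015, 0, 0, 0]
    - [0, 0, -0.016, 0, 0, 0]
    - [0, 0, -0.016, 0, 0, 0]

```text
clock: 25.4
tcp_pos: [0.5803, 0.0555, 0.0874]
eef_rot: [0.052, 0.999, 0.0, 0.0]
ft_force: [-3.3, -0.7, 6.9]
finger_gap: 0.0131
```

Home height reached with contact. Release, rise, and go over the black tray.

move_arm:
  targets:
    - [0, 0, 0, 0, 0, 0]
    - [0, 0, 0, 0, 0, 0]
    - [0, 0, 0, 0, 0, 0]
    - [0, 0, 0, 0, 0, 0]
    - [0, 0, 0, 0, 0, 0]
    - [0, 0, 0.04, 0, 0, 0]
    - [0, 0, 0.11, 0, 0, 0]
    - [0, 0, 0.19, 0, 0, 0]
    - [0, 0, 0.26, 0, 0, 0]
    - [0, 0, 0.32, 0, 0, 0]
  jaw: 1

```text
clock: 26.4
tcp_pos: [0.5806, 0.0556, 0.2485]
eef_rot: [0.052, 0.999, 0.0, 0.001]
ft_force: [0.1, -0.0, -0.2]
finger_gap: 0.0853
```

move_arm:
  targets:
    - [-0.06, 0.06, 0, 0, 0, 0]
    - [-0.12, 0.12, 0, 0, 0, 0]
    - [-0.18, 0.18, 0, 0, 0, 0]
    - [-0.24, 0.24, 0, 0, 0, -0.01]
    - [-0.3, 0.3, 0, 0, 0, -0.02]
    - [-0.36, 0.37, 0, 0, 0, -0.02]
    - [-0.4, 0.43, 0, 0, 0, -0.02]
    - [-0.408, 0.46, 0, 0, 0, -0.02]
    - [-0.408, 0.46, 0, 0, 0, -0.02]
    - [-0.408, 0.46, 0, 0, 0, -0.02]

```text
clock: 27.4
tcp_pos: [0.3766, 0.285, 0.2462]
eef_rot: [0.068, 0.998, -0.0, 0.0]
ft_force: [-0.7, -0.0, 0.4]
finger_gap: 0.0856
```

Run:
```python
from h import *
viewer.read_camera('top')
c,p,d=snap('wrist','m_wrist'); cs,q,_=snap('scene','m_scene')
cv2.imwrite('pics/m1.png',cv2.resize(p[100:250,220:420,::-1],None,fx=4,fy=4,interpolation=cv2.INTER_CUBIC))
cv2.imwrite('pics/m2.png',cv2.resize(q[110:270,240:460,::-1],None,fx=3.5,fy=3.5,interpolation=cv2.INTER_CUBIC))
s=robot.get_state();print(s['tcp_pos'],s['eef_rot'],c['eye'])
for o in tray_meas(c,p): print(o)
```

```text
[0.37705018 0.28429376 0.24622055] [ 6.90886037e-02  9.97610505e-01 -2.05993514e-04  4.92986853e-05] [0.30138819 0.29604735 0.38813101]
((406.82733154296875, 646.2222290039062), [74.56566619873047, 88.61598205566406], -0.17577362060546875, array([608.03375527, 162.80168776]))
((376.1435546875, 311.968017578125), [109.49256896972656, 188.9237060546875], -7.890777587890625, array([341.28865979, 170.52783505]))
```

View pics/m1.png

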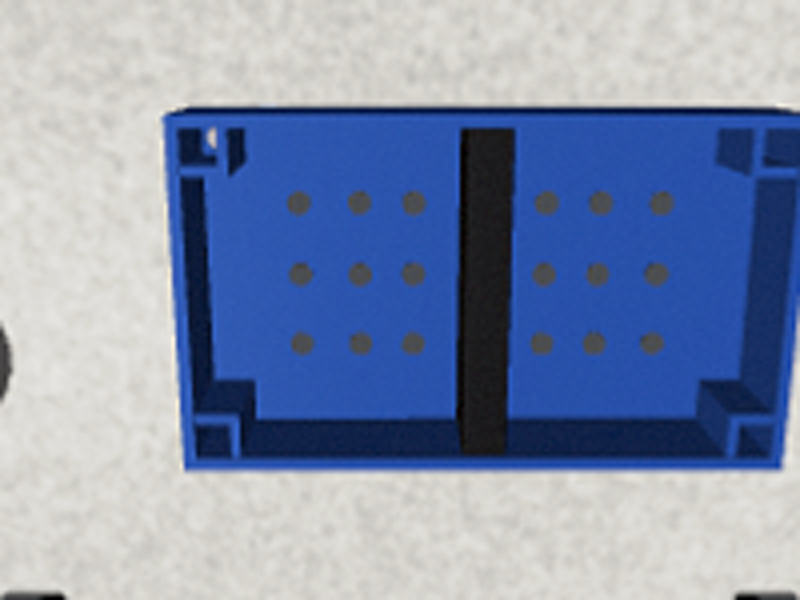

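View pics/m2.png

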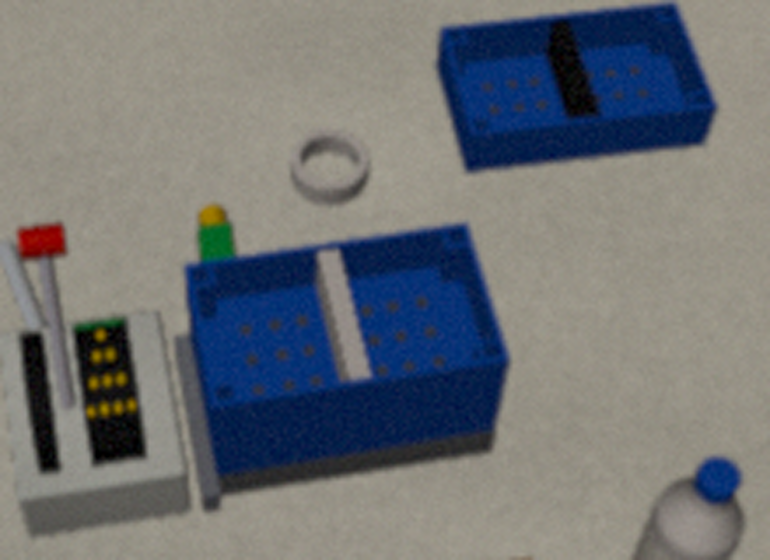

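move_arm:
  targets:
    - [0, 0.03, -0.04, 0, 0, 0]
    - [0, 0.049, -0.11, 0, 0, 0]
    - [0, 0.049, -0.19, 0, 0, 0]
    - [0, 0.049, -0.27, 0, 0, 0]
    - [0, 0.049, -0.33, 0, 0, 0]
    - [0, 0.049, -0.38, 0, 0, 0]
    - [0, 0.049, -0.41, 0, 0, 0]
    - [0, 0.049, -0.43, 0, 0, 0]
    - [0, 0.049, -0.444, 0, 0, 0]
    - [0, 0.049, -0.444, 0, 0, 0]

```text
clock: 28.55
tcp_pos: [0.3765, 0.3096, 0.0239]
eef_rot: [0.068, 0.998, -0.0, -0.0]
ft_force: [-0.0, -0.1, -0.2]
finger_gap: 0.0853
```

move_arm:
  targets:
    - [0, 0, 0, 0, 0, 0]
    - [0, 0, 0, 0, 0, 0]
    - [0, 0, 0, 0, 0, 0]
    - [0, 0, 0, 0, 0, 0]
    - [0, 0, 0, 0, 0, 0]
    - [0, 0, 0, 0, 0, 0]
    - [0, 0, 0, 0, 0, 0]
    - [0, 0, 0, 0, 0, 0]
    - [0, 0, 0, 0, 0, 0]
    - [0, 0, 0, 0, 0, 0]
  jaw: -1

```text
clock: 29.55
tcp_pos: [0.3765, 0.31, 0.0246]
eef_rot: [0.068, 0.998, 0.0, 0.0]
ft_force: [-0.7, -1.7, 6.3]
finger_gap: 0.0132
```

move_arm:
  targets:
    - [0, 0, 0.03, 0, 0, 0]
    - [0, 0, 0.09, 0, 0, 0]
    - [0, 0, 0.16, 0, 0, 0]
    - [0, 0, 0.24, 0, 0, 0]
    - [0, 0, 0.32, 0, 0, 0]
    - [0, 0, 0.4, 0, 0, 0]
    - [0.02, 0, 0.48, 0, 0, 0]
    - [0.06, 0, 0.54, 0, 0, 0.01]
    - [0.12, -0.02, 0.57, 0, 0, 0.02]
    - [0.18, -0.06, 0.57, 0, 0, 0.02]

```text
clock: 30.55
tcp_pos: [0.4675, 0.2821, 0.3118]
eef_rot: [0.05, 0.999, 0.002, 0.002]
ft_force: [0.3, -0.1, -2.1]
finger_gap: 0.0131
```

move_arm:
  targets:
    - [0.06, -0.06, 0, 0, 0, 0]
    - [0.12, -0.12, 0, 0, 0, 0]
    - [0.18, -0.18, 0, 0, 0, 0]
    - [0.24, -0.24, 0, 0, 0, 0]
    - [0.3, -0.3, 0, 0, 0, 0]
    - [0.35, -0.36, 0, 0, 0, 0]
    - [0.38, -0.41, 0, 0, 0, 0]
    - [0.387, -0.44, 0, 0, 0, 0]
    - [0.387, -0.44, 0, 0, 0, 0]
    - [0.387, -0.44, 0, 0, 0, 0]

```text
clock: 31.55
tcp_pos: [0.6589, 0.0616, 0.3088]
eef_rot: [0.052, 0.999, 0.001, -0.001]
ft_force: [0.9, -0.3, -1.1]
finger_gap: 0.0135
```

Run:
```python
from h import *
viewer.read_camera('top');viewer.read_camera('top');viewer.read_camera('top')
c2,q,d2=snap('wrist','n_wrist')
cv2.imwrite('pics/n1.png',cv2.resize(q[40:240,190:450,::-1],None,fx=3,fy=3,interpolation=cv2.INTER_CUBIC))
print(robot.get_state()['tcp_pos'],robot.get_state()['eef_rot'],c2['eye'])
```

```text
[0.65926839 0.0622814  0.30951229] [5.07169845e-02 9.98712926e-01 5.27274982e-04 1.95479767e-05] [0.58330071 0.07119966 0.45143055]
```

View pics/n1.png

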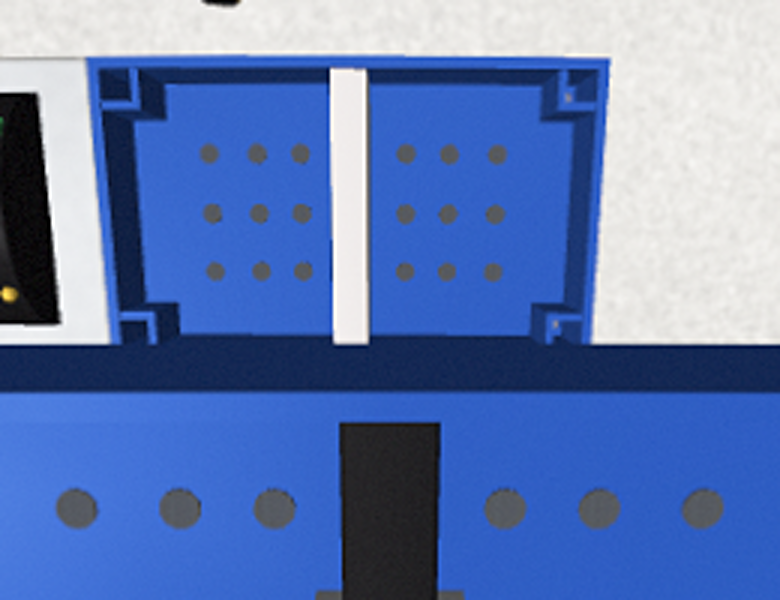

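Run:
```python
from h import *
c=viewer.calibration('wrist'); s=robot.get_state()
e=onz(c,crop([(87,59),(610,59)],3,190,40),.12)[:,:2]; y=e[1]-e[0]; yaw=np.arctan2(-y[0],y[1]); L=np.linalg.norm(y); y/=L; x=np.array([y[1],-y[0]])
print('edge',L,np.degrees(yaw),'centre',e.mean(0)+.055*x, e.mean(0)+.055*x-y*.01*(c['eye'][2]-.12))
print(inhand(c,crop([(390,392)],3,190,40),crop([(390,423)],3,190,40)))
print(s['tcp_pos'],R.from_quat(s['eef_rot']).as_matrix()[:,1])
```

```text
edge 0.18908390024517024 -5.933624342196841 centre [0.5822658  0.05616633] [0.58192312 0.05286917]
edge off -1.02 ribend off -1.70 mm, lateral 1.07
[0.65926839 0.0622814  0.30951229] [0.1013034  0.99485502 0.00105518]
```

move_arm:
  targets:
    - [-0.04, -0.003, 0, 0, 0, 0]
    - [-0.08, -0.006, 0, 0, 0, 0]
    - [-0.12, -0.01, -0.04, 0, 0, 0]
    - [-0.15, -0.013, -0.1, 0, 0, -0.002]
    - [-0.16, -0.013, -0.17, 0, 0, -0.002]
    - [-0.16, -0.013, -0.23, 0, 0, -0.002]
    - [-0.16, -0.013, -0.28, 0, 0, -0.002]
    - [-0.16, -0.013, -0.305, 0, 0, -0.002]
    - [-0.16, -0.013, -0.319, 0, 0, -0.002]
    - [-0.16, -0.013, -0.319, 0, 0, -0.002]

```text
clock: 32.75
tcp_pos: [0.5798, 0.054, 0.1497]
eef_rot: [0.053, 0.999, 0.0, -0.0]
ft_force: [0.2, -0.5, -2.1]
finger_gap: 0.0133
```

move_arm:
  targets:
    - [0, 0, 0, 0, 0, 0]
    - [0, 0, 0, 0, 0, 0]
    - [0, 0, -0.001, 0, 0, 0]
    - [0, 0, -0.003, 0, 0, 0]
    - [0, 0, -0.006, 0, 0, 0]
    - [0, 0, -0.009, 0, 0, 0]
    - [0, 0, -0.012, 0, 0, 0]
    - [0, 0, -0.014, 0, 0, 0]
    - [0, 0, -0.014, 0, 0, 0]
    - [0, 0, -0.014, 0, 0, 0]

```text
clock: 33.75
tcp_pos: [0.5798, 0.0536, 0.1427]
eef_rot: [0.054, 0.999, -0.0, -0.0]
ft_force: [0.7, -0.5, -1.5]
finger_gap: 0.0131
```

Run:
```python
from h import *
c,p,d=snap('scene','o_scene')
cv2.imwrite('pics/o1.png',cv2.resize(p[140:270,270:400,::-1],None,fx=4.6,fy=4.6,interpolation=cv2.INTER_CUBIC))
s=robot.get_state();print(s['tcp_pos'],s['eef_rot'],s['ft_force'])
```

```text
[0.57983745 0.05356454 0.14278871] [5.37608813e-02 9.98553838e-01 7.92636313e-06 1.66666841e-05] [ 0.41455999 -0.13660322 -2.37605296]
```

View pics/o1.png

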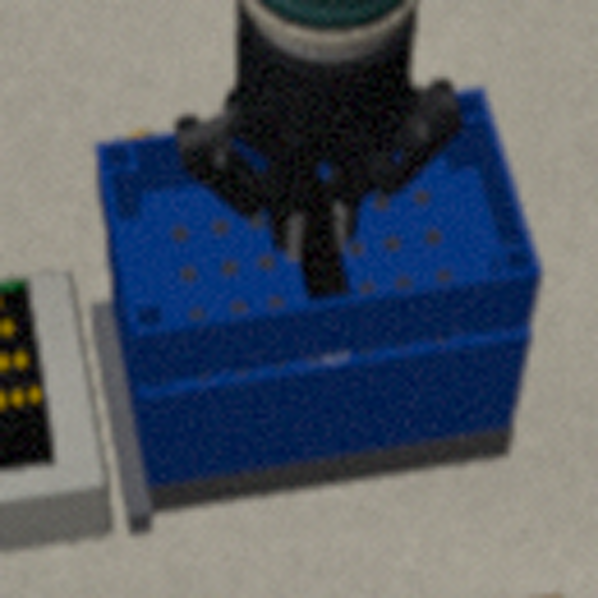

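move_arm:
  targets:
    - [0, 0, 0.004, 0, 0, 0]
    - [0, 0.002, 0.007, 0, 0, 0]
    - [0, 0.004, 0.007, 0, 0, 0.001]
    - [0, 0.004, 0.004, 0, 0, 0.001]
    - [0, 0.004, 0, 0, 0, 0.001]
    - [0, 0.004, -0.003, 0, 0, 0.001]
    - [0, 0.004, -0.006, 0, 0, 0.001]
    - [0, 0.004, -0.008, 0, 0, 0.001]
    - [0, 0.004, -0.008, 0, 0, 0.001]
    - [0, 0.004, -0.008, 0, 0, 0.001]

```text
clock: 34.8
tcp_pos: [0.5798, 0.0555, 0.1388]
eef_rot: [0.053, 0.999, 0.0, 0.0]
ft_force: [-0.2, 0.6, -1.6]
finger_gap: 0.0133
```

move_arm:
  targets:
    - [0, 0, -0.002, 0, 0, 0]
    - [0, 0, -0.004, 0, 0, 0]
    - [0, 0, -0.006, 0, 0, 0]
    - [0, 0, -0.008, 0, 0, 0]
    - [0, 0, -0.01, 0, 0, 0]
    - [0, 0, -0.012, 0, 0, 0]
    - [0, 0, -0.013, 0, 0, 0]
    - [0, 0, -0.014, 0, 0, 0]
    - [0, 0, -0.014, 0, 0, 0]
    - [0, 0, -0.014, 0, 0, 0]

```text
clock: 35.8
tcp_pos: [0.5798, 0.0555, 0.133]
eef_rot: [0.053, 0.999, 0.0, 0.0]
ft_force: [-3.9, 0.0, 7.7]
finger_gap: 0.0132
```

move_arm:
  targets:
    - [0, 0, 0, 0, 0, 0]
    - [0, 0, 0, 0, 0, 0]
    - [0, 0, 0, 0, 0, 0]
    - [0, 0, 0, 0, 0, 0]
    - [0, 0, 0, 0, 0, 0]
    - [0, 0, 0.04, 0, 0, 0]
    - [0, 0, 0.11, 0, 0, 0]
    - [0, 0, 0.18, 0, 0, 0]
    - [0, 0, 0.25, 0, 0, 0]
    - [-0.02, -0.02, 0.3, 0, 0, 0]
  jaw: 1

```text
clock: 36.8
tcp_pos: [0.571, 0.047, 0.2842]
eef_rot: [0.052, 0.999, 0.001, 0.002]
ft_force: [0.8, 0.1, 0.8]
finger_gap: 0.0853
```

move_arm:
  targets:
    - [-0.06, -0.02, 0, 0, 0, 0]
    - [-0.12, -0.04, 0, 0, 0, 0]
    - [-0.18, -0.06, 0, 0, 0, 0]
    - [-0.24, -0.08, -0.02, 0, 0, 0]
    - [-0.26, -0.08, -0.06, 0, 0, 0]
    - [-0.26, -0.08, -0.1, 0, 0, 0]
    - [-0.26, -0.08, -0.12, 0, 0, 0]
    - [-0.26, -0.08, -0.12, 0, 0, 0]
    - [-0.26, -0.08, -0.12, 0, 0, 0]
    - [-0.26, -0.08, -0.12, 0, 0, 0]

```text
clock: 37.8
tcp_pos: [0.4407, 0.0056, 0.2225]
eef_rot: [0.053, 0.999, 0.0, 0.001]
ft_force: [0.3, 0.4, 0.2]
finger_gap: 0.0852
```

Run:
```python
from h import *
viewer.read_camera('top')
c,p,d=snap('wrist','p_wrist'); cs,q,_=snap('scene','p_scene')
cv2.imwrite('pics/p2.png',cv2.resize(q[110:270,220:460,::-1],None,fx=3.3,fy=3.3,interpolation=cv2.INTER_CUBIC))
s=robot.get_state();print(s['tcp_pos'],s['eef_rot'],c['eye'])
hsv=cv2.cvtColor(p,cv2.COLOR_RGB2HSV); hs=cv2.cvtColor(q,cv2.COLOR_RGB2HSV)
def blobs(h,lo,hi,amin=40):
    m=cv2.inRange(h,np.array(lo),np.array(hi)); cs_,_=cv2.findContours(m,cv2.RETR_EXTERNAL,cv2.CHAIN_APPROX_NONE)
    return [(cv2.contourArea(k),cv2.minAreaRect(k)) for k in cs_ if cv2.contourArea(k)>amin]
for h in (hsv,hs):
    print('green',blobs(h,(45,80,50),(85,255,255))); print('yel',blobs(h,(18,100,80),(35,255,255)))
```

```text
[0.44031901 0.00561138 0.22232875] [5.29410637e-02 9.98597476e-01 1.09908610e-04 5.59399051e-04] [0.36456798 0.01476182 0.36435679]
green [(83.0, ((245.5, 280.0), (6.0, 15.0), 90.0)), (511.0, ((321.29229736328125, 174.7384490966797), (20.856725692749023, 28.5115909576416), 3.1798300743103027))]
yel [(206.0, ((320.0, 196.5), (15.0, 16.0), 90.0)), (287.5, ((322.5, 153.0), (18.0, 17.0), 90.0))]
green [(473.0, ((564.5941772460938, 197.5915069580078), (63.24521255493164, 8.858449935913086), 55.491477966308594))]
yel [(2675.0, ((477.66033935546875, 350.5280456542969), (11.226189613342285, 343.1101989746094), 71.72584533691406)), (743.5, ((625.9999389648438, 147.0), (49.99999237060547, 25.999996185302734), 90.0)), (1216.0, ((573.4176635742188, 109.5705795288086), (94.03935241699219, 31.346450805664062), 49.398704528808594)), (199.5, ((621.0017700195312, 62.54159164428711), (50.13161849975586, 15.454551696777344), 42.61406326293945)), (918.5, ((596.3612060546875, 82.7464599609375), (117.58362579345703, 30.117280960083008), 52.32640838623047)), (1903.0, ((519.5, 41.5), (83.0, 103.0), 90.0))]
```

View pics/p_wrist.png

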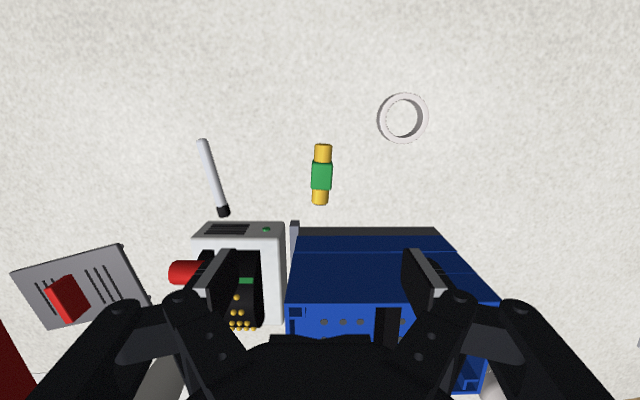

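View pics/p2.png

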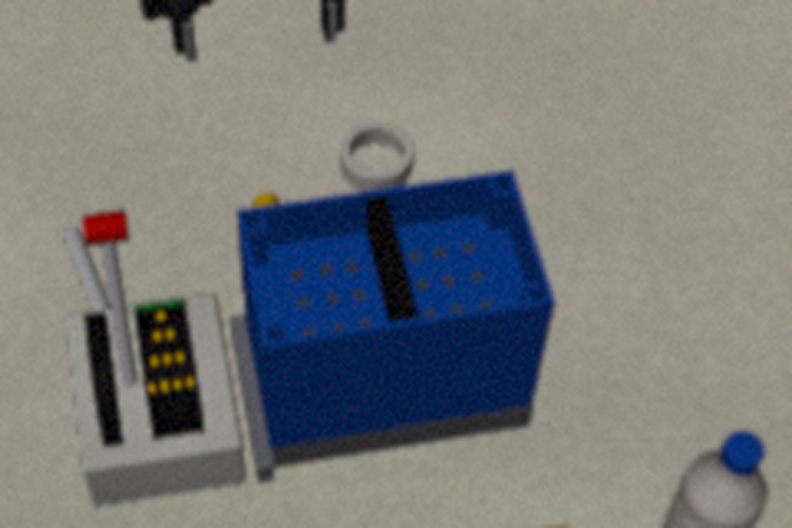

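Run:
```python
from h import *
c=viewer.calibration('wrist'); s=robot.get_state()
P=onz(c,[(322.5,153),(320,196.5)],.018)[:,:2]; d=P[1]-P[0]; print(P,P.mean(0),P.mean(0)-np.array([0,.0034]),np.degrees(np.arctan2(d[1],d[0])))
print('green',onz(c,[(321.3,174.7)],.025))
ct=viewer.calibration('top'); t=cv2.imread('pics/a_top.png')[:,:,::-1].copy()
h=cv2.cvtColor(t,cv2.COLOR_RGB2HSV); 
m=cv2.inRange(h,np.array((18,80,50)),np.array((85,255,255))); m[:,:300]=0;m[:,325:]=0;m[:245]=0;m[290:]=0
k=cv2.findNonZero(m)[:,0].astype(float); Q=onz(ct,k,.018)[:,:2]*1000; print('top',cv2.minAreaRect(Q.astype(np.float32)))
p=cv2.imread('pics/p_wrist.png'); cv2.imwrite('pics/p3.png',cv2.resize(p[130:220,270:370],None,fx=6,fy=6,interpolation=cv2.INTER_CUBIC))
```

```text
[[0.41420537 0.01308128]
 [0.46959663 0.00410076]] [0.441901   0.00859102] [0.441901   0.00519102] -9.209168603888168
green [[0.43965626 0.00888381 0.025     ]]
top ((442.08624267578125, 6.757753372192383), (24.535614013671875, 77.05731201171875), 79.85514831542969)
```

View pics/p3.png

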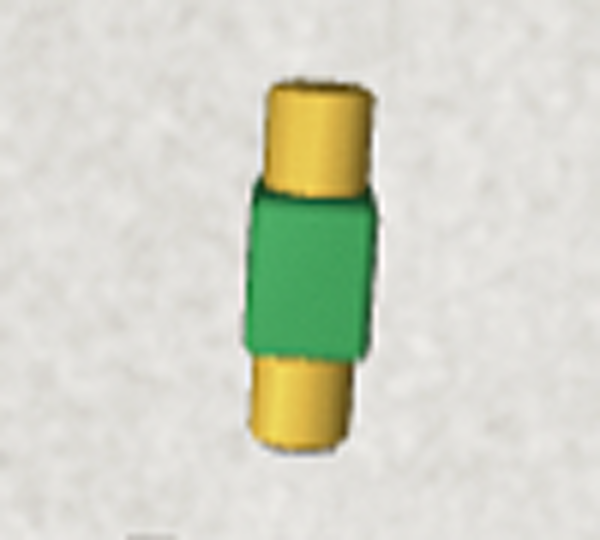

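move_arm:
  targets:
    - [0.004, 0.001, -0.06, 0, 0, -0.02]
    - [0.004, 0.001, -0.13, 0, 0, -0.041]
    - [0.004, 0.001, -0.2, 0, 0, -0.041]
    - [0.004, 0.001, -0.27, 0, 0, -0.041]
    - [0.004, 0.001, -0.33, 0, 0, -0.041]
    - [0.004, 0.001, -0.37, 0, 0, -0.041]
    - [0.004, 0.001, -0.4, 0, 0, -0.041]
    - [0.004, 0.001, -0.42, 0, 0, -0.041]
    - [0.004, 0.001, -0.43, 0, 0, -0.041]
    - [0.004, 0.001, -0.43, 0, 0, -0.041]

```text
clock: 38.95
tcp_pos: [0.4419, 0.006, 0.0066]
eef_rot: [0.085, 0.996, -0.0, -0.0]
ft_force: [-0.7, -0.6, 0.6]
finger_gap: 0.0857
```

move_arm:
  targets:
    - [0, 0, 0, 0, 0, 0]
    - [0, 0, 0, 0, 0, 0]
    - [0, 0, 0, 0, 0, 0]
    - [0, 0, 0, 0, 0, 0]
    - [0, 0, 0, 0, 0, 0]
    - [0, 0, 0, 0, 0, 0]
    - [0, 0, 0, 0, 0, 0]
    - [0, 0, 0, 0, 0, 0]
    - [0, 0, 0, 0, 0, 0]
    - [0, 0, 0, 0, 0, 0]
  jaw: -1
  squeeze: 30

```text
clock: 39.95
tcp_pos: [0.4422, 0.0062, 0.0073]
eef_rot: [0.085, 0.996, 0.0, 0.0]
ft_force: [-0.5, -0.3, 6.5]
finger_gap: 0.0256
```

move_arm:
  targets:
    - [0, 0, 0.04, 0, 0, 0]
    - [0, 0, 0.12, 0, 0, 0]
    - [0, 0, 0.2, 0, 0, 0]
    - [0, 0, 0.28, 0, 0, 0]
    - [0, 0, 0.36, 0, 0, 0]
    - [0, 0, 0.44, 0, 0, 0]
    - [0.02, 0.01, 0.47, 0, 0, 0]
    - [0.08, 0.05, 0.47, 0, 0, 0.02]
    - [0.14, 0.1, 0.47, 0, 0, 0.042]
    - [0.2, 0.14, 0.47, 0, 0, 0.042]

```text
clock: 40.95
tcp_pos: [0.5426, 0.0774, 0.242]
eef_rot: [0.052, 0.999, 0.0, 0.0]
ft_force: [1.0, 0.5, -0.2]
finger_gap: 0.0254
```

move_arm:
  targets:
    - [0.05, 0.04, 0, 0, 0, 0]
    - [0.088, 0.057, 0, 0, 0, 0]
    - [0.088, 0.057, 0, 0, 0, 0]
    - [0.088, 0.057, 0, 0, 0, 0]
    - [0.088, 0.057, 0, 0, 0, 0]
    - [0.088, 0.057, 0, 0, 0, 0]
    - [0.088, 0.057, -0.03, 0, 0, 0]
    - [0.088, 0.057, -0.06, 0, 0, 0]
    - [0.088, 0.057, -0.08, 0, 0, 0]
    - [0.088, 0.057, -0.08, 0, 0, 0]

```text
clock: 41.95
tcp_pos: [0.5842, 0.1042, 0.1991]
eef_rot: [0.052, 0.999, -0.001, -0.002]
ft_force: [-0.4, 0.2, -0.1]
finger_gap: 0.0253
```

Run:
```python
from h import *
c,p,d=snap('scene','r_scene')
cv2.imwrite('pics/r1.png',cv2.resize(p[110:270,240:420,::-1],None,fx=3.6,fy=3.6,interpolation=cv2.INTER_CUBIC))
s=robot.get_state();print(s['tcp_pos'],s['eef_rot'],s['ft_force'])
```

```text
[0.58501322 0.10439052 0.20031851] [ 5.21765562e-02  9.98636973e-01 -4.21410696e-04 -1.27502981e-03] [0.25814544 0.20084766 0.48867751]
```

View pics/r1.png

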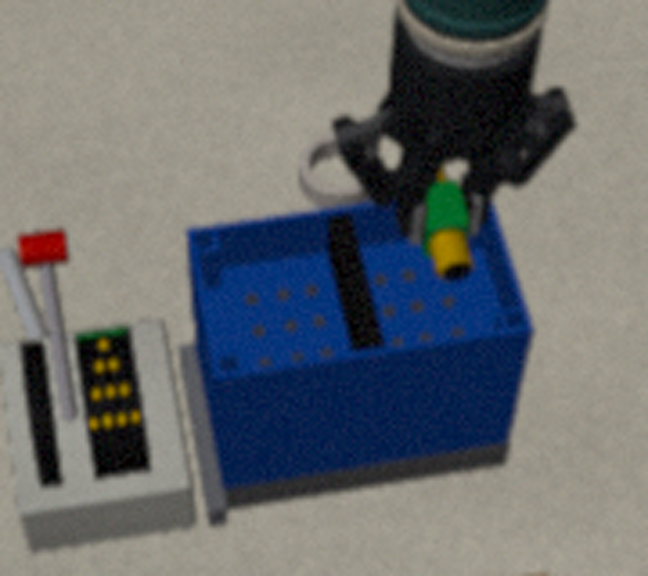

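move_arm:
  targets:
    - [0, 0, -0.02, 0, 0, 0]
    - [0, 0, -0.05, 0, 0, 0]
    - [0, 0, -0.08, 0, 0, 0]
    - [0, 0, -0.1, 0, 0, 0]
    - [0, 0, -0.11, 0, 0, 0]
    - [0, 0, -0.12, 0, 0, 0]
    - [0, 0, -0.126, 0, 0, 0]
    - [0, 0, -0.13, 0, 0, 0]
    - [0, 0, -0.132, 0, 0, 0]
    - [0, 0, -0.132, 0, 0, 0]

```text
clock: 43.0
tcp_pos: [0.586, 0.1046, 0.136]
eef_rot: [0.052, 0.999, 0.0, 0.0]
ft_force: [1.0, -0.3, 0.2]
finger_gap: 0.0256
```

move_arm:
  targets:
    - [0, 0, -0.002, 0, 0, 0]
    - [0, 0, -0.004, 0, 0, 0]
    - [0, 0, -0.006, 0, 0, 0]
    - [0, 0, -0.008, 0, 0, 0]
    - [0, 0, -0.009, 0, 0, 0]
    - [0, 0, -0.009, 0, 0, 0]
    - [0, 0, -0.009, 0, 0, 0]
    - [0, 0, -0.009, 0, 0, 0]
    - [0, 0, -0.009, 0, 0, 0]
    - [0, 0, -0.009, 0, 0, 0]

```text
clock: 44.0
tcp_pos: [0.5858, 0.1046, 0.1314]
eef_rot: [0.052, 0.999, 0.0, 0.0]
ft_force: [-1.4, -0.1, 0.7]
finger_gap: 0.0255
```

move_arm:
  targets:
    - [0, 0, 0, 0, 0, 0]
    - [0, 0, 0, 0, 0, 0]
    - [0, 0, 0, 0, 0, 0]
    - [0, 0, 0, 0, 0, 0]
    - [0, 0, 0, 0, 0, 0]
    - [0, 0, 0.03, 0, 0, 0]
    - [0, 0, 0.09, 0, 0, 0]
    - [0, 0, 0.16, 0, 0, 0]
    - [0, 0, 0.23, 0, 0, 0]
    - [0, 0, 0.29, 0, 0, 0]
  jaw: -0.1

```text
clock: 45.0
tcp_pos: [0.5862, 0.1045, 0.2796]
eef_rot: [0.052, 0.999, 0.0, 0.001]
ft_force: [0.0, -0.1, 0.3]
finger_gap: 0.0381
```

Run:
```python
from h import *
c,p,d=snap('scene','s_scene')
cv2.imwrite('pics/s1.png',cv2.resize(p[110:310,100:420,::-1],None,fx=2.4,fy=2.4,interpolation=cv2.INTER_CUBIC))
s=robot.get_state();print(s['tcp_pos'],s['eef_rot'],s['ft_force'])
```

```text
[0.58869692 0.10499722 0.28491398] [0.05231091 0.99861559 0.00172259 0.00524509] [1.7739101  0.10757776 4.05351216]
```

View pics/s1.png

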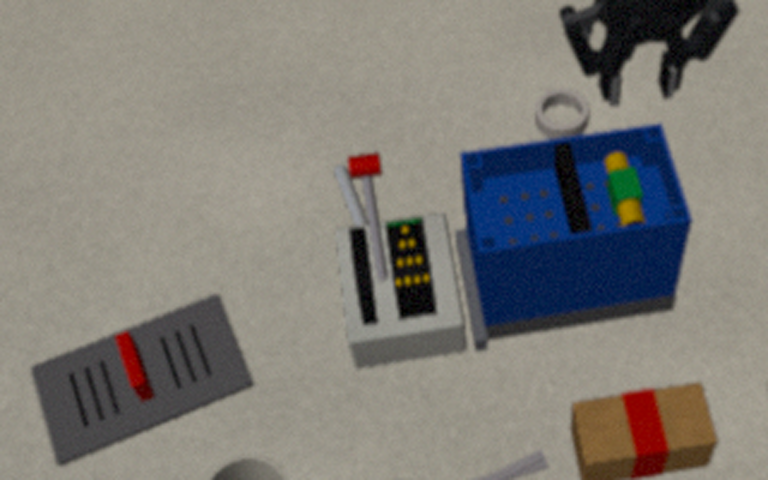

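move_arm:
  targets:
    - [0, -0.08, 0, 0, 0, 0.01]
    - [0, -0.18, 0, 0, 0, 0.03]
    - [0, -0.28, 0, 0, 0, 0.05]
    - [-0.01, -0.38, 0, 0, 0, 0.07]
    - [-0.01, -0.48, 0, 0, 0, 0.09]
    - [-0.01, -0.58, 0, 0, 0, 0.11]
    - [-0.02, -0.68, 0, 0, 0, 0.13]
    - [-0.02, -0.78, 0, 0, 0, 0.15]
    - [-0.022, -0.87, -0.04, 0, 0, 0.155]
    - [-0.022, -0.945, -0.06, 0, 0, 0.155]
  jaw: 1

```text
clock: 46.05
tcp_pos: [0.5736, -0.371, 0.2463]
eef_rot: [-0.068, 0.998, -0.0, -0.0]
ft_force: [-0.3, 0.4, -0.4]
finger_gap: 0.0853
```

move_arm:
  targets:
    - [0, 0, 0, 0, 0, 0]
    - [0, 0, 0, 0, 0, 0]
    - [0, 0, 0, 0, 0, 0]
    - [0, 0, 0, 0, 0, 0]
    - [0, 0, 0, 0, 0, 0]
    - [0, 0, 0, 0, 0, 0]
    - [0, 0, 0, 0, 0, 0]
    - [0, 0, 0, 0, 0, 0]
    - [0, 0, 0, 0, 0, 0]
    - [0, 0, 0, 0, 0, 0]

```text
clock: 47.05
tcp_pos: [0.5748, -0.368, 0.2463]
eef_rot: [-0.069, 0.998, 0.0, -0.0]
ft_force: [-0.8, -0.2, -0.3]
finger_gap: 0.0854
```

Run:
```python
from h import *
c,p,d=snap('wrist','t_wrist'); cs,q,_=snap('scene','t_scene'); ct,tp,_=snap('top','t_top')
cv2.imwrite('pics/t1.png',cv2.resize(p[80:260,200:440,::-1],None,fx=3.3,fy=3.3,interpolation=cv2.INTER_CUBIC))
s=robot.get_state();print(s['tcp_pos'],s['eef_rot'],c['eye'], R.from_quat(s['eef_rot']).as_matrix()[:,1])
```

```text
[ 0.57481849 -0.36799235  0.24627342] [-6.94131926e-02  9.97587995e-01  3.07389636e-05  2.41055620e-05] [ 0.49929883 -0.37737419  0.38822135] [-1.38491537e-01  9.90363615e-01  5.79831541e-05]
```

View pics/t1.png

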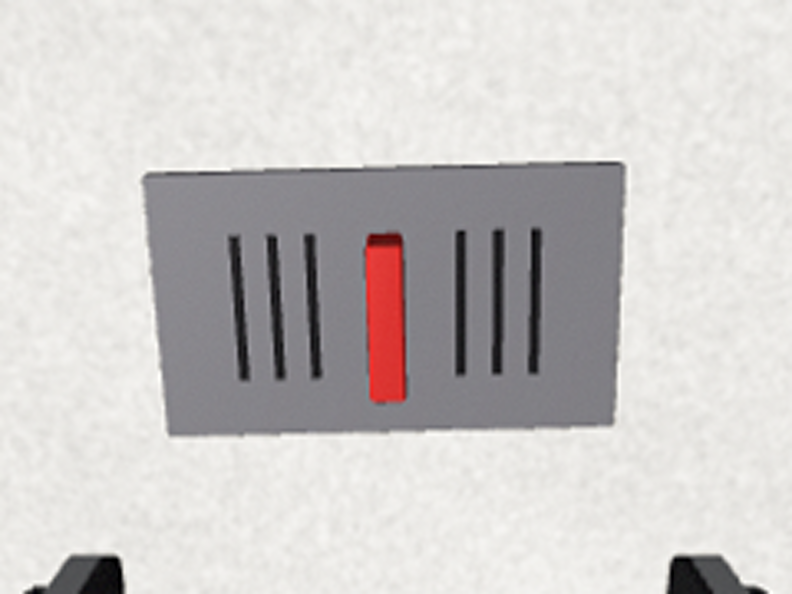

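View pics/t_top.png

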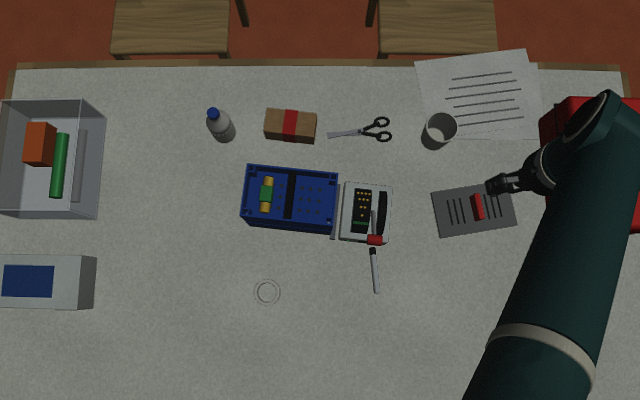

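Run:
```python
from h import *
c=viewer.calibration('wrist')
print(quad(c,crop([(145,175),(624,163),(170,435),(612,425)],3.3,200,80),.020))
B=onz(c,crop([(385,247),(388,401)],3.3,200,80),.056)[:,:2]; d=B[1]-B[0]; print(B,B.mean(0),np.linalg.norm(d),np.degrees(np.arctan2(d[1],d[0])))
def red(p,box):
    h=cv2.cvtColor(p,cv2.COLOR_RGB2HSV); m=((h[...,0]<8)|(h[...,0]>172))&(h[...,1]>140)&(h[...,2]>70); x0,y0,x1,y1=box; z=np.zeros(m.shape,np.uint8); z[y0:y1,x0:x1]=m[y0:y1,x0:x1]; return cv2.findNonZero(z)[:,0].astype(float)
L=lambda n:cv2.imread(f'pics/{n}.png')[:,:,::-1].copy()
a=red(L('t_top'),(460,185,495,230)).mean(0); b=red(L('t_scene'),(140,235,175,285)).mean(0); w=red(L('t_wrist'),(290,140,350,215)).mean(0)
ct=viewer.calibration('top');cs=viewer.calibration('scene'); print(a,b,w,tri(ct,a,cs,b),tri(ct,a,c,w))
```

```text
(array([ 0.57677539, -0.36997793]), array([ 0.57737204, -0.3736114 ]), np.float64(9.325263061897628), np.float64(0.18650577598810733), np.float64(0.10775385648475026))
[[ 0.54845166 -0.37441376]
 [ 0.60579667 -0.36546833]] [ 0.57712416 -0.36994104] 0.058038534080728246 8.866285253792151
[479.12781955 205.7593985 ] [154.49717514 261.20903955] [316.46057348 176.00358423] (array([ 0.57926351, -0.37453098,  0.04642843]), np.float64(0.001824932775553641)) (array([ 0.57540795, -0.3709803 ,  0.05823517]), np.float64(0.0033230985960988105))
```

move_arm:
  targets:
    - [0.005, -0.01, -0.06, 0, 0, 0.007]
    - [0.005, -0.01, -0.13, 0, 0, 0.014]
    - [0.005, -0.01, -0.2, 0, 0, 0.014]
    - [0.005, -0.01, -0.27, 0, 0, 0.014]
    - [0.005, -0.01, -0.33, 0, 0, 0.014]
    - [0.005, -0.01, -0.38, 0, 0, 0.014]
    - [0.005, -0.01, -0.41, 0, 0, 0.014]
    - [0.005, -0.01, -0.43, 0, 0, 0.014]
    - [0.005, -0.01, -0.438, 0, 0, 0.014]
    - [0.005, -0.01, -0.438, 0, 0, 0.014]

```text
clock: 48.2
tcp_pos: [0.5777, -0.3732, 0.0277]
eef_rot: [-0.08, 0.997, -0.0, 0.0]
ft_force: [0.1, -0.1, 0.7]
finger_gap: 0.0854
```

move_arm:
  targets:
    - [0, 0, 0, 0, 0, 0]
    - [0, 0, 0, 0, 0, 0]
    - [0, 0, 0, 0, 0, 0]
    - [0, 0, 0, 0, 0, 0]
    - [0, 0, 0, 0, 0, 0]
    - [0, 0, 0, 0, 0, 0]
    - [0, 0, 0, 0, 0, 0]
    - [0, 0, 0, 0, 0, 0]
    - [0, 0, 0, 0, 0, 0]
    - [0, 0, 0, 0, 0, 0]
  jaw: -1
  squeeze: 50

```text
clock: 49.2
tcp_pos: [0.5776, -0.3731, 0.0276]
eef_rot: [-0.08, 0.997, -0.0, 0.0]
ft_force: [-0.3, 0.2, 5.0]
finger_gap: 0.013
```

move_arm:
  targets:
    - [0, 0, 0.03, 0, 0, 0]
    - [0, 0, 0.09, 0, 0, 0]
    - [0, 0, 0.17, 0, 0, 0]
    - [0, 0, 0.25, 0, 0, -0.02]
    - [0, 0, 0.33, 0, 0, -0.04]
    - [0, 0, 0.42, 0, 0, -0.06]
    - [0, 0.02, 0.5, 0, 0, -0.08]
    - [0.02, 0.08, 0.57, 0, 0, -0.11]
    - [0.04, 0.16, 0.61, 0, 0, -0.14]
    - [0.06, 0.25, 0.62, 0, 0, -0.169]

```text
clock: 50.2
tcp_pos: [0.6077, -0.2486, 0.3411]
eef_rot: [0.055, 0.999, -0.001, 0.002]
ft_force: [1.4, 0.7, -2.0]
finger_gap: 0.0134
```

move_arm:
  targets:
    - [0.02, 0.09, 0, 0, 0, 0]
    - [0.04, 0.18, 0, 0, 0, 0]
    - [0.06, 0.27, 0, 0, 0, 0]
    - [0.08, 0.36, 0, 0, 0, 0]
    - [0.1, 0.45, 0, 0, 0, 0]
    - [0.105, 0.53, 0, 0, 0, 0]
    - [0.105, 0.59, 0, 0, 0, 0]
    - [0.105, 0.61, 0, 0, 0, 0]
    - [0.105, 0.616, 0, 0, 0, 0]
    - [0.105, 0.616, 0, 0, 0, 0]

```text
clock: 51.2
tcp_pos: [0.6597, 0.0585, 0.3374]
eef_rot: [0.053, 0.999, -0.001, -0.0]
ft_force: [-0.2, -0.1, -1.6]
finger_gap: 0.0127
```

move_arm:
  targets:
    - [0, 0, 0, 0, 0, 0]
    - [0, 0, 0, 0, 0, 0]
    - [0, 0, 0, 0, 0, 0]
    - [0, 0, 0, 0, 0, 0]
    - [0, 0, 0, 0, 0, 0]
    - [0, 0, 0, 0, 0, 0]
    - [0, 0, 0, 0, 0, 0]
    - [0, 0, 0, 0, 0, 0]
    - [0, 0, 0, 0, 0, 0]
    - [0, 0, 0, 0, 0, 0]

```text
clock: 52.2
tcp_pos: [0.6598, 0.0601, 0.3373]
eef_rot: [0.052, 0.999, 0.0, 0.0]
ft_force: [0.4, 0.2, -1.4]
finger_gap: 0.013
```

Run:
```python
from h import *
c2,q,d2=snap('wrist','u_wrist')
cv2.imwrite('pics/u1.png',cv2.resize(q[40:240,190:450,::-1],None,fx=3,fy=3,interpolation=cv2.INTER_CUBIC))
print(robot.get_state()['tcp_pos'],robot.get_state()['eef_rot'],c2['eye'])
```

```text
[0.65981228 0.0600637  0.33727499] [5.21989448e-02 9.98636706e-01 3.64428882e-06 1.93283570e-06] [0.58400172 0.06912374 0.47925077]
```

View pics/u1.png

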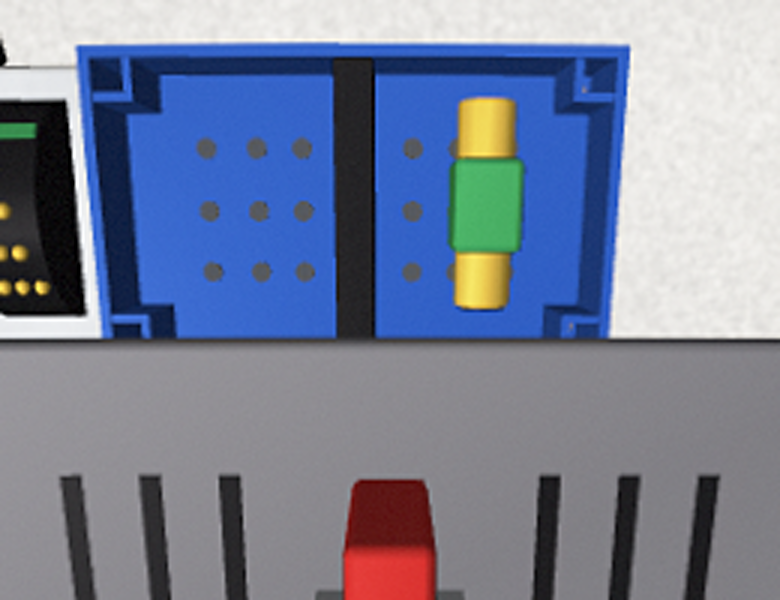

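Run:
```python
from h import *
c=viewer.calibration('wrist'); s=robot.get_state()
e=onz(c,crop([(77,45),(630,47)],3,190,40),.165)[:,:2]; y=e[1]-e[0]; yaw=np.arctan2(-y[0],y[1]); L=np.linalg.norm(y); y/=L; x=np.array([y[1],-y[0]])
print('edge',L,np.degrees(yaw),'centre',e.mean(0)+.055*x, e.mean(0)+.055*x-y*.01*(c['eye'][2]-.165))
Rm=R.from_quat(s['eef_rot']); z=s['tcp_pos'][2]-.0076
for r in (340,343): print(Rm.inv().apply(onz(c,crop([(390,r)],3,190,40),z)[0]-s['tcp_pos'])[:2]*1e3-[55,0])
print(Rm.inv().apply(onz(c,crop([(390,548)],3,190,40),z+.036)[0]-s['tcp_pos'])[:2]*1e3-[30,0])
print(np.degrees(np.arctan2(*Rm.as_matrix()[:2,1])))
```

```text
edge 0.1889079812674103 -6.289637721276179 centre [0.5817451  0.05650218] [0.58140082 0.05337857]
[0.00658833 1.11937418]
[-0.52564194  1.11929564]
[0.00407873 1.11063427]
5.984278157942584
```

move_arm:
  targets:
    - [-0.04, -0.003, 0, 0, 0, 0]
    - [-0.08, -0.006, 0, 0, 0, 0]
    - [-0.12, -0.009, -0.04, 0, 0, 0]
    - [-0.15, -0.009, -0.1, 0, 0, 0]
    - [-0.159, -0.009, -0.16, 0, 0, 0]
    - [-0.159, -0.009, -0.21, 0, 0, 0]
    - [-0.159, -0.009, -0.25, 0, 0, 0]
    - [-0.159, -0.009, -0.268, 0, 0, 0]
    - [-0.159, -0.009, -0.277, 0, 0, 0]
    - [-0.159, -0.009, -0.277, 0, 0, 0]

```text
clock: 53.25
tcp_pos: [0.5806, 0.0556, 0.1989]
eef_rot: [0.052, 0.999, 0.0, 0.0]
ft_force: [-0.9, 0.1, -1.0]
finger_gap: 0.0132
```

move_arm:
  targets:
    - [0, 0, 0, 0, 0, 0]
    - [0, 0, 0, 0, 0, 0]
    - [0, 0, 0, 0, 0, 0]
    - [0, 0, 0, 0, 0, 0]
    - [0, 0, 0, 0, 0, 0]
    - [0, 0, 0, 0, 0, 0]
    - [0, 0, 0, 0, 0, 0]
    - [0, 0, 0, 0, 0, 0]
    - [0, 0, 0, 0, 0, 0]
    - [0, 0, 0, 0, 0, 0]

```text
clock: 54.25
tcp_pos: [0.5803, 0.0556, 0.1988]
eef_rot: [0.052, 0.999, 0.0, 0.0]
ft_force: [-0.5, 0.1, -1.8]
finger_gap: 0.0132
```

Run:
```python
from h import *
c,p,d=snap('scene','v_scene')
cv2.imwrite('pics/v1.png',cv2.resize(p[120:270,270:400,::-1],None,fx=4.2,fy=4.2,interpolation=cv2.INTER_CUBIC))
s=robot.get_state();print(s['tcp_pos'],s['eef_rot'],s['ft_force'])
```

```text
[0.58030178 0.05554283 0.19875647] [ 5.22109769e-02  9.98636077e-01  2.58544515e-06 -1.53409971e-05] [-0.06824762 -1.47787777 -1.26803621]
```

View pics/v1.png

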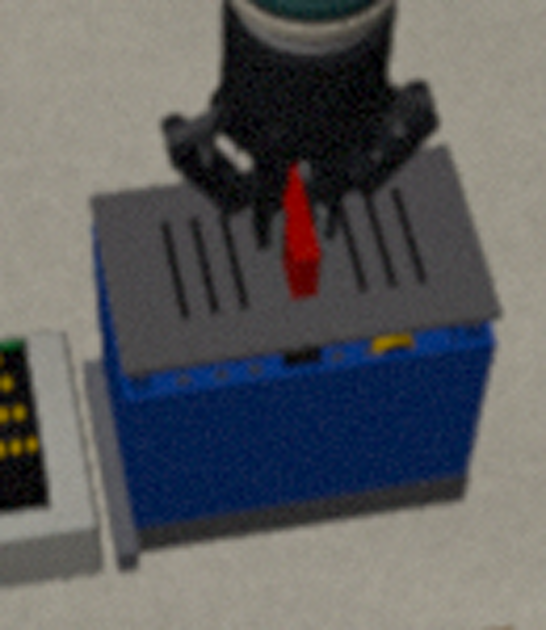

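Aligned. Descend into the sockets, checking midway.

move_arm:
  targets:
    - [0, 0, -0.003, 0, 0, 0]
    - [0, 0, -0.006, 0, 0, 0]
    - [0, 0, -0.009, 0, 0, 0]
    - [0, 0, -0.012, 0, 0, 0]
    - [0, 0, -0.015, 0, 0, 0]
    - [0, 0, -0.018, 0, 0, 0]
    - [0, 0, -0.02, 0, 0, 0]
    - [0, 0, -0.022, 0, 0, 0]
    - [0, 0, -0.022, 0, 0, 0]
    - [0, 0, -0.022, 0, 0, 0]

```text
clock: 55.3
tcp_pos: [0.5804, 0.0555, 0.1878]
eef_rot: [0.052, 0.999, 0.0, 0.0]
ft_force: [0.5, 0.2, -1.1]
finger_gap: 0.013
```

move_arm:
  targets:
    - [0, 0, -0.002, 0, 0, 0]
    - [0, 0, -0.004, 0, 0, 0]
    - [0, 0, -0.006, 0, 0, 0]
    - [0, 0, -0.008, 0, 0, 0]
    - [0, 0, -0.01, 0, 0, 0]
    - [0, 0, -0.012, 0, 0, 0]
    - [0, 0, -0.014, 0, 0, 0]
    - [0, 0, -0.015, 0, 0, 0]
    - [0, 0, -0.016, 0, 0, 0]
    - [0, 0, -0.016, 0, 0, 0]

```text
clock: 56.3
tcp_pos: [0.5804, 0.0555, 0.1809]
eef_rot: [0.052, 0.999, 0.0, 0.0]
ft_force: [-3.6, -0.5, 6.4]
finger_gap: 0.013
```

move_arm:
  targets:
    - [0, 0, 0, 0, 0, 0]
    - [0, 0, 0, 0, 0, 0]
    - [0, 0, 0, 0, 0, 0]
    - [0, 0, 0, 0, 0, 0]
    - [0, 0, 0, 0, 0, 0]
    - [0, 0, 0.03, 0, 0, 0]
    - [0, 0, 0.08, 0, 0, 0]
    - [0, 0, 0.14, 0, 0, 0]
    - [0, 0, 0.2, 0, 0, 0]
    - [0, 0, 0.24, 0, 0, 0]
  jaw: 1

```text
clock: 57.3
tcp_pos: [0.5812, 0.0555, 0.3035]
eef_rot: [0.052, 0.999, 0.0, 0.002]
ft_force: [0.3, 0.3, -0.1]
finger_gap: 0.0855
```

move_arm:
  targets:
    - [-0.04, -0.04, 0, 0, 0, 0]
    - [-0.1, -0.1, 0, 0, 0, 0]
    - [-0.16, -0.16, 0, 0, 0, 0]
    - [-0.22, -0.22, 0, 0, 0, 0]
    - [-0.27, -0.28, 0, 0, 0, 0]
    - [-0.28, -0.33, 0, 0, 0, 0]
    - [-0.28, -0.346, 0, 0, 0, 0]
    - [-0.28, -0.346, 0, 0, 0, 0]
    - [-0.28, -0.346, 0, 0, 0, 0]
    - [-0.28, -0.346, 0, 0, 0, 0]
  jaw: -1

```text
clock: 58.3
tcp_pos: [0.4409, -0.1161, 0.2997]
eef_rot: [0.051, 0.999, 0.0, -0.0]
ft_force: [-1.2, -0.0, -0.3]
finger_gap: -0.0
```

Run:
```python
from h import *
c,p,d=snap('scene','w_scene')
cv2.imwrite('pics/w1.png',cv2.resize(p[110:290,200:420,::-1],None,fx=3.3,fy=3.3,interpolation=cv2.INTER_CUBIC))
s=robot.get_state();print(s['tcp_pos'],s['eef_rot'],s['ft_force'])
f=lambda L:crop(L,3.3,200,110)
```

```text
[ 0.44080033 -0.11613521  0.29963978] [ 5.10141152e-02  9.98697905e-01  5.34941752e-05 -2.28815765e-04] [-0.18717044  1.16822023 -0.18010337]
```

View pics/w1.png

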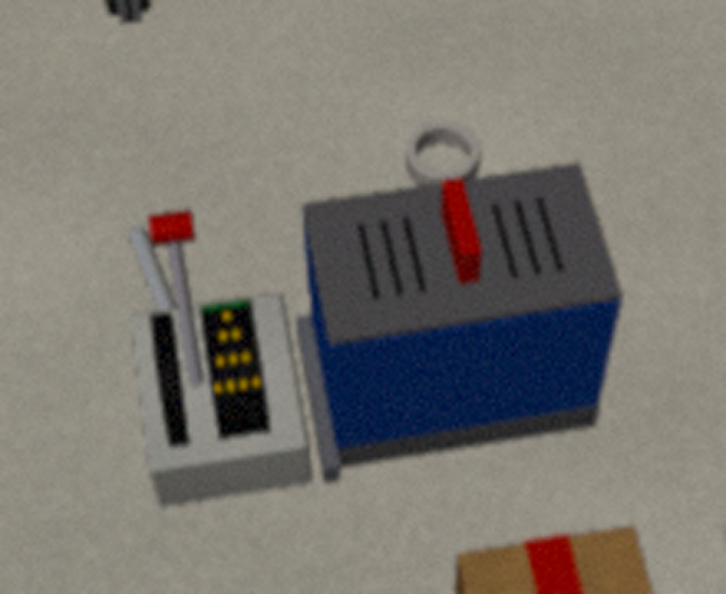

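move_arm:
  targets:
    - [0, 0, -0.05, 0, 0, 0]
    - [0, 0, -0.11, 0, 0, 0]
    - [0, 0, -0.18, 0, 0, 0]
    - [0, 0, -0.24, 0, 0, 0]
    - [0, 0, -0.29, 0, 0, 0]
    - [0, 0, -0.32, 0, 0, 0]
    - [0, 0, -0.32, 0, 0, 0]
    - [0.01, 0, -0.32, 0, 0, 0]
    - [0.02, -0.001, -0.32, 0, 0, 0]
    - [0.03, -0.002, -0.32, 0, 0, 0]

```text
clock: 59.35
tcp_pos: [0.4568, -0.1184, 0.1408]
eef_rot: [0.052, 0.999, 0.0, 0.001]
ft_force: [-0.4, 0.3, 0.7]
finger_gap: -0.0
```

move_arm:
  targets:
    - [0.015, -0.001, 0, 0, 0, 0]
    - [0.03, -0.003, 0, 0, 0, 0]
    - [0.05, -0.005, 0, 0, 0, 0]
    - [0.07, -0.007, 0.003, 0, 0, 0]
    - [0.09, -0.009, 0.006, 0, 0, 0]
    - [0.11, -0.011, 0.01, 0, 0, 0]
    - [0.13, -0.013, 0.014, 0, 0, 0]
    - [0.15, -0.015, 0.018, 0, 0, 0]
    - [0.17, -0.018, 0.022, 0, 0, 0]
    - [0.18, -0.019, 0.024, 0, 0, 0]

```text
clock: 60.35
tcp_pos: [0.5465, -0.1279, 0.1518]
eef_rot: [0.052, 0.999, -0.0, 0.0]
ft_force: [-0.9, 0.5, -1.5]
finger_gap: 0.0001
```

move_arm:
  targets:
    - [0.01, -0.001, 0.001, 0, 0, 0]
    - [0.02, -0.002, 0.002, 0, 0, 0]
    - [0.03, -0.003, 0.003, 0, 0, 0]
    - [0.038, -0.004, 0.004, 0, 0, 0]
    - [0.044, -0.005, 0.005, 0, 0, 0]
    - [0.049, -0.005, 0.006, 0, 0, 0]
    - [0.053, -0.005, 0.006, 0, 0, 0]
    - [0.056, -0.006, 0.006, 0, 0, 0]
    - [0.058, -0.006, 0.006, 0, 0, 0]
    - [0.058, -0.006, 0.006, 0, 0, 0]

```text
clock: 61.35
tcp_pos: [0.5744, -0.131, 0.1548]
eef_rot: [0.052, 0.999, -0.0, 0.0]
ft_force: [-1.0, 0.4, -0.6]
finger_gap: 0.0002
```

Run:
```python
from h import *
c,p,d=snap('scene','x_scene')
cv2.imwrite('pics/x1.png',cv2.resize(p[150:280,210:330,::-1],None,fx=4.5,fy=4.5,interpolation=cv2.INTER_CUBIC))
s=robot.get_state();print(s['tcp_pos'],s['eef_rot'],s['ft_force'])
h=cv2.cvtColor(p,cv2.COLOR_RGB2HSV); m=((h[...,0]<8)|(h[...,0]>172))&(h[...,1]>140)&(h[...,2]>70); z=np.zeros(m.shape,np.uint8); z[160:270,225:290]=m[160:270,225:290]
k=cv2.findNonZero(z)[:,0].astype(float); print(len(k),k.mean(0), onz(c,k.mean(0),.1633))
s0=np.array([.5618,-.128]);
for a in (.7,.9,1.0,1.05,1.1,1.2):
    P=np.r_[s0+.11*np.sin(a-.7)*np.array([.9946,-.104]),.06+.11*np.cos(a-.7)]; print(a,proj(c,P))
```

```text
[ 0.57446758 -0.13092463  0.15483819] [5.21736508e-02 9.98638012e-01 1.93595914e-06 1.78655192e-04] [-1.07406212 -0.56589703 -0.9403581 ]
152 [255.53947368 213.13815789] [[ 0.59513296 -0.13253865  0.1633    ]]
0.7 [[253.86442325 198.08325776]]
0.9 [[255.16053489 207.21382377]]
1.0 [[255.88722024 212.15599194]]
1.05 [[256.2664492 214.6945679]]
1.1 [[256.65467468 217.26720137]]
1.2 [[257.45304646 222.48064136]]
```

View pics/x1.png

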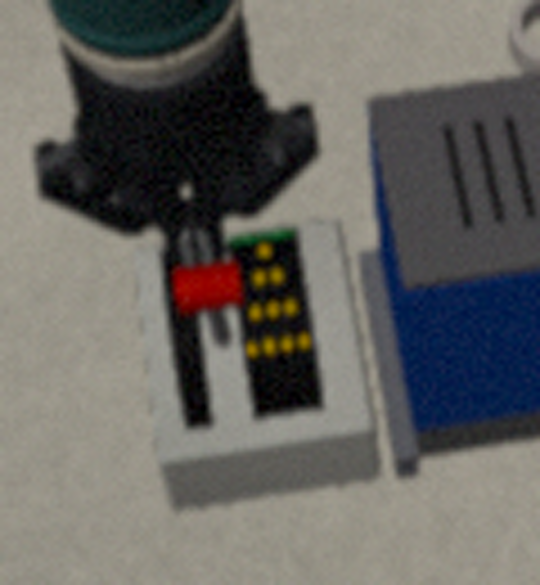

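move_arm:
  targets:
    - [0.001, 0, 0, 0, 0, 0]
    - [0.002, 0, 0, 0, 0, 0]
    - [0.003, 0, 0, 0, 0, 0]
    - [0.004, 0, 0, 0, 0, 0]
    - [0.005, 0, 0, 0, 0, 0]
    - [0.005, 0, 0, 0, 0, 0]
    - [0.005, 0, 0, 0, 0, 0]
    - [0.005, 0, 0, 0, 0, 0]
    - [0.005, 0, 0, 0, 0, 0]
    - [0.005, 0, 0, 0, 0, 0]

```text
clock: 62.4
tcp_pos: [0.5769, -0.131, 0.1548]
eef_rot: [0.052, 0.999, 0.0, 0.0]
ft_force: [-0.6, -0.9, 0.0]
finger_gap: 0.0001
```

move_arm:
  targets:
    - [-0.02, 0.002, 0, 0, 0, 0]
    - [-0.05, 0.005, 0, 0, 0, 0]
    - [-0.1, 0.01, 0.02, 0, 0, 0]
    - [-0.15, 0.015, 0.08, 0, 0, 0]
    - [-0.2, 0.02, 0.15, 0, 0, 0]
    - [-0.25, 0.02, 0.2, 0, 0, 0]
    - [-0.3, 0.02, 0.22, 0, 0, 0]
    - [-0.35, -0.04, 0.22, 0, 0, 0]
    - [-0.35, -0.12, 0.22, 0, 0, 0]
    - [-0.35, -0.2, 0.22, 0, 0, 0]

```text
clock: 63.4
tcp_pos: [0.4012, -0.2316, 0.2657]
eef_rot: [0.052, 0.999, 0.0, 0.002]
ft_force: [1.0, -0.0, 0.1]
finger_gap: -0.0003
```

move_arm:
  targets:
    - [0, -0.08, 0, 0, 0, 0]
    - [0, -0.16, 0, 0, 0, 0]
    - [0, -0.24, 0, 0, 0, 0]
    - [0, -0.3, 0, 0, 0, 0]
    - [0, -0.3, 0, 0, 0, 0]
    - [0, -0.3, 0, 0, 0, 0]
    - [0, -0.3, 0, 0, 0, 0]
    - [0, -0.3, 0, 0, 0, 0]
    - [0, -0.3, 0, 0, 0, 0]
    - [0, -0.3, 0, 0, 0, 0]

```text
clock: 64.4
tcp_pos: [0.4021, -0.3803, 0.265]
eef_rot: [0.052, 0.999, 0.0, 0.0]
ft_force: [-0.4, -0.0, 0.4]
finger_gap: -0.0002
```

Run:
```python
from h import *
cs,p,d=snap('scene','y_scene'); ct,q,dt=snap('top','y_top')
cv2.imwrite('pics/y1.png',cv2.resize(p[130:280,210:400,::-1],None,fx=4,fy=4,interpolation=cv2.INTER_CUBIC))
cv2.imwrite('pics/y2.png',q[:,:,::-1])
def red(p,box):
    h=cv2.cvtColor(p,cv2.COLOR_RGB2HSV); m=((h[...,0]<8)|(h[...,0]>172))&(h[...,1]>140)&(h[...,2]>60); x0,y0,x1,y1=box; z=np.zeros(m.shape,np.uint8); z[y0:y1,x0:x1]=m[y0:y1,x0:x1]; return cv2.findNonZero(z)[:,0].astype(float)
a=red(p,(225,160,290,270)).mean(0); b=red(q,(360,175,400,250)).mean(0); print(a,b,tri(cs,a,ct,b))
for c in (cs,ct):
  for ang in (.95,1.0,1.05,1.1,1.15):
    P=np.r_[np.array([.5618,-.128])+.11*np.sin(ang-.7)*np.array([.9946,-.104]),.06+.11*np.cos(ang-.7)]; print(ang,proj(c,P).round(1))
print('lid depth',bydepth(ct,[(270,200),(320,205),(265,180)],[dt[200,270],dt[205,320],dt[180,265]]).round(4))
```

```text
[255.72972973 214.59459459] [380.66949153 185.24576271] (array([ 0.60002386, -0.13281096,  0.16523167]), np.float64(0.0003957404025355878))
0.95 [[255.5 209.7]]
1.0 [[255.9 212.2]]
1.05 [[256.3 214.7]]
1.1 [[256.7 217.3]]
1.15 [[257.1 219.9]]
0.95 [[380.  190.5]]
1.0 [[380.1 188.1]]
1.05 [[380.2 185.8]]
1.1 [[380.3 183.6]]
1.15 [[380.3 181.5]]
lid depth [[ 0.5667  0.0915  0.1749]
 [ 0.5572 -0.0089  0.1736]
 [ 0.608   0.1027  0.1744]]
```

View pics/y1.png

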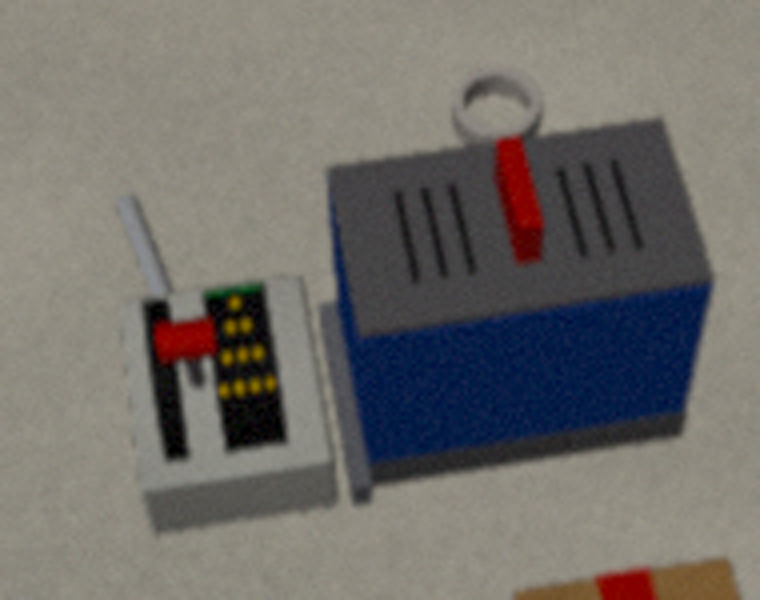

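View pics/y2.png

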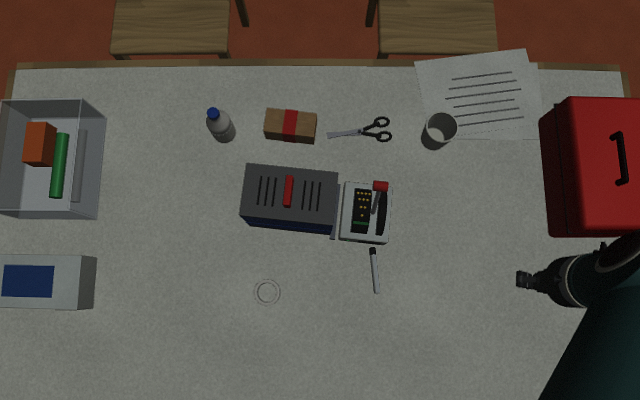

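```bash
python3 -c "
from cell import robot
print(robot.sign_off())"
```

```text
the job is handed in; nothing more can be done
None
```

The airway kit is on the dock and the job is handed in, at about 64.5 s on the clock.

**What I did, in order:**
1. I pushed the lever to its idle stop. The force rose there, and the knob measured at the green bar.
2. Three trays were there. I stacked yellow, then white, then black, and each went down to its home height with only light contact. Before I picked it up, the black tray had been knocked about 26 mm aside, so I measured it again.
3. I laid the valve in the top (black) tray and put the lid on.
4. I pushed the lever to the 3-dot mark.

**Last checks:**
- **Lid:** its plate measured 174 to 175 mm above the table at three points; 173 mm is expected with all pins home.
- **Lever:** both fixed cameras put the knob within about a pixel of where 1.05 rad would show it.
- **Bystanders:** by eye, those in view look unmoved.
- **Arm:** it stands clear of everything.

**Disagreements:** the wrist camera read about 3 mm off sideways against the two fixed cameras. I corrected for this and trusted the fixed views. Before the black tray's final descent it was 2 mm off to one side, so I lifted it slightly, shifted it and lowered it again. Each insertion also ended with a small sideways force of 3 to 6 N from the socket walls.

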